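# Clear the depanelling nest and load the next board

### The arm

A 6-joint arm with a two-finger parallel gripper is mounted at the origin on the work surface. World frame = base frame: x ahead of the robot, y to its left, z up, the work surface at z = 0. Lengths are in m, angles in rad, forces in N, time in s.
With the tool pointing down it reaches from about 0.35 to 0.975 m from the base axis. Payload 4.9 kg.
Tool frame: the origin (TCP) lies midway between the tips of the shut fingers; the grasp point (between the pads) lies 19 mm behind it; z points along the fingers, y is the line along which they close (so a half turn about z gives the same grasp; the last joint's range is limited). The gripper opens to 85 mm and grips with 20 to 120 N. Pads are 22 mm wide; open, the fingers measure 114 mm over their backs; the gripper's body (76 mm by 85 mm) begins 54 mm behind the grasp point. The pads swing forward as they close: fully open they stand 13 mm farther back than shut.
Start: joints at [1.036, 0.053, 1.613, -0, 1.476, -0.119], TCP at [0.252, 0.572, 0.199] pointing down, gripper open.
Joint ranges: [-3.01, 3.01], [-1.01, 2.22], [0.06, 2.58], [-1.02, 4.17], [0.09, 2.62], [-3.14, 3.14]. Speed limits (rad/s): [2.57, 2.57, 3.14, 3.14, 3.14, 3.14].

### API

Orientations are given as a unit quaternion [w, x, y, z].
In Python, from plant import manip gives the robot as it stands.
- The arm moves only by the shell command python3 shift.py 'ROWS'. ROWS is a JSON list of rows, 1 to 5 of them, each of 7 numbers: the opening from 0.0 (shut) to 1.0 (fully open), then dx, dy, dz in shares of the most that a row can go, 1 being 62.5 mm, then a rotation vector rx, ry, rz in rad; each row shifts and turns the commanded pose from where the row before left it, along the tool's axes as they then stand; what a row does not reach is not made up. A row lasts 1/8 s, in which the tool goes at most 0.0625 m and 0.188 rad, less where a joint would pass 70% of its speed; a pose out of reach is approached as far as the arm can. The fingers move at their own pace and stop on an object; the grip force is fixed at half the most. Time passes only in rows, so rows that do not move let the fingers close. It prints the time, the measured TCP pose, the force, the opening and the grip force at its end. Input that does not fit is refused with a message, and nothing moves.
- manip.state(): the state, without advancing time (a new reading comes with each control period).
- manip.grab_frame(name): name is "scene" or "side" or "wrist"; returns the picture (384x512x3 uint8, red, green, blue); there is no depth.
- manip.camera_params(name): a dict with "intrinsics" (3x3 intrinsics, pixels), "xyz" and "orientation" of the camera in the world. Camera axes: x right, y down, z forward; pixel columns grow to the right and rows downward; lengths in m; the calibration is good to about 2 mm. A picture is of the moment at which its call begins: read the wrist's pose just before it. camera_params takes no time and is no camera call; for the wrist camera it gives the pose at the moment of the call.
- manip.job_done(): hands the job in; it is judged then, once.
The state is a dict: "time": time; "joint_pos": joint angles; "joint_vel": joint speeds; "joint_efforts": joint torques, N m; "tool_pos": TCP position; "tool_rot": TCP orientation; "contact_force": force on the tool from outside, world axes, zero at the start; "ft_torque": the same for the moment, N m; "gripper_width": opening from 0.0 (shut) to 1.0 (fully open); "grasp_force": force on a finger pad.
Only numpy, scipy, OpenCV 4.12 (cv2) and the standard library are available. Lean on these libraries where they do the work, as an engineer would, in place of code of your own. Each camera call takes 0.05 s, during which the arm holds its last target. There are 200 camera calls.

### The job

Get the depanelling nest ready for its next run: with the scraper block, sweep all the loose offcuts off the bed and out through the open mouth into the scrap tray (do not push them with the gripper or the board), and put the scraper back down on the bench. Then lay the waiting board in the nest, heat sink up, flat on the bed between the fences (either way round; set it down gently, do not drop it), and slide the gate fully home across the mouth. Leave the reel, the tape roll and the flux jar where they are.

Things in the scene. Friction and masses are not known exactly. Their poses are not given: they have to be found in the camera images.
- nest: Depanelling nest, fixed to the bench: aluminium bed plate 116 (x) by 220 mm (y) on standoffs, its top 48 mm above the bench. Origin: on the bench under the middle of the channel, which runs along the nest's y axis and is 84 mm wide (x -42 to +42 mm). On the +x side, near the mouth, a wing (x up to 178 mm, y -112 to -72 mm) carries the gate's guide, 9 mm high.
- bed (a point): Point on the bed's top, on the channel's centre line, 48 mm above the nest's origin; axes as the nest's. The channel lies between two dark steel side fences, 12 mm thick, 10 mm high above the bed. The offcuts start within y = -78 to +45 mm of this point, so there is room behind them for the scraper. The board belongs here: 178 mm are free between shut gate and back stop.
- back_stop (a point): Foot of the back stop's inner face, on the bed at y = +93 mm, on the channel's centre line; axes as the nest's. The stop closes the channel's +y end; it is 12 mm thick (y) and 10 mm high.
- mouth (a point): Middle of the bed's front lip at y = -112 mm, level with the bed; axes as the nest's. Here the channel is open towards -y and the bed ends, above the scrap tray. The gate's line crosses the channel 18 mm inside the lip (y = -94 mm).
- gate (a joint): The gate, a steel slide bar 17 mm wide and 12 mm high that moves along the nest's x axis on the line y = -94 mm. Value in m: 0 = shut, fully home, its tip in the keeper at the -x fence; 0.104 = fully open. It starts open at 0.094 to 0.104, clear of the channel. It slides with about 1.5 N of friction and stays where it is left.
- gate_tab (a point): Top of the gate's upright finger tab (a steel plate 34 mm along the nest's x, 10 mm thick along y, rising from the bar, 12 mm above the bed, to this point, 48 mm above the bed). With the gate shut it stands on the channel's centre line; it moves with the gate. The tab can be pinched across its 10 mm from above.
- tray: Scrap tray, fixed, an open grey sheet steel tray 136 mm (x) by 112 mm (y), 34 mm high, walls and floor 3 mm, standing on the bench under the mouth; its near wall is 10 mm inside the lip. Origin: centre of its underside, 158 mm from the nest's origin along the nest's -y; axes as the nest's.
- scraper: Scraper block, about 140 g, loose, standing upright on the bench: a white nylon block 76 mm long (its x), 24 mm thick (its y) and 18 mm high, with a grey grip rib on top, 62 mm long (x) and 18 mm thick (y), reaching 58 mm above the underside. Origin: centre of the underside. The rib is gripped from above across its 18 mm; either long face of the block sweeps.
- board: The waiting circuit board, about 220 g, loose, lying flat on the bench, component side up: 76 mm (x) by 160 mm (y) by 3 mm, with a finned aluminium heat sink in the middle, 40 mm wide (x), 84 mm long (y), its top 39 mm above the board's underside; connectors and capacitors up to 21 mm high near both ends. Origin: centre of the underside. The heat sink can be gripped across its 40 mm.
- offcut_long: Loose offcut, a snapped-off strip of circuit board 56 by 12 by 4 mm (x, y, z), lying on the bed. Origin: centre of the underside.
- offcut_mid: Loose offcut, a strip of circuit board 44 by 12 by 4 mm, lying on the bed. Origin: centre of the underside.
- offcut_short: Loose offcut, a piece of circuit board 32 by 16 by 4 mm, lying on the bed. Origin: centre of the underside.
- reel: Bystander: blue component reel lying flat, 178 mm across, 16 mm high. Origin: centre of the underside.
- tape_roll: Bystander: roll of yellow tape lying flat, 90 mm across, 19 mm high. Origin: centre of the underside.
- flux_jar: Bystander: amber glass jar with a black cap, 56 mm across, 85 mm high. Origin: centre of the underside.

How it is judged:
On the way, in this order (a step that is already met when the one before it is completed fails the run):
1. all three offcuts lie in the scrap tray (x of offcut_long in the frame of tray between -0.066 and 0.066 m and y of offcut_long in the frame of tray between -0.054 and 0.054 m and height (world z) of each of offcut_long, offcut_mid, offcut_short below 0.034 m and x of offcut_mid in the frame of tray between -0.066 and 0.066 m and y of offcut_mid in the frame of tray between -0.054 and 0.054 m and x of offcut_short in the frame of tray between -0.066 and 0.066 m and y of offcut_short in the frame of tray between -0.054 and 0.054 m), for 0.2 s.
2. with the scraper back on the bench, the board lies flat on the bed inside the fences (x of board in the frame of bed between -0.007 and 0.007 m and y of board in the frame of bed between -0.01 and 0.017 m and z of board in the frame of bed below 0.003 m and angle between board's own z axis and vertical below 0.035 rad and angle between the y axis of board and the y axis of nest, either way round below 0.1 rad and height (world z) of scraper below 0.042 m and not (x of scraper in the frame of tray between -0.068 and 0.068 m and y of scraper in the frame of tray between -0.056 and 0.056 m)), for 0.2 s.
3. the gate is shut behind the board (value of joint gate below 0.005 m), for 0.2 s.
At the end, for the whole second after the job is handed in: All three offcuts are in the scrap tray; the board lies flat on the bed, heat sink up (within 3 mm of the bed, 2 degrees, 7 mm of the centre line, clear of gate and stop); the gate is within 5 mm of shut; the scraper is down on the bench, off nest and tray; all at rest (all of step 1 and all of step 2 and value of joint gate below 0.005 m and linear speed of each of board, scraper, offcut_long, offcut_mid, offcut_short below 0.02 m/s); the robot touches nothing.
It fails at once if an offcut is touched by the gripper or arm, or pushed with the board, instead of the scraper (contact force between any of the fingers, the arm, board and offcut_long above 0.3 N or contact force between any of the fingers, the arm, board and offcut_mid above 0.3 N or contact force between any of the fingers, the arm, board and offcut_short above 0.3 N).
It fails at once if the board is dropped or slammed into the nest (over 0.45 m/s within 25 mm of the bed) (horizontal distance between board and bed below 0.03 m and z of board in the frame of bed below 0.025 m and linear speed of board above 0.45 m/s).
It fails at once if a bystander is moved by more than 30 mm (distance of any of reel, tape_roll, flux_jar from where it was at the start of the episode above 0.03 m).
It also fails if it takes over 72 s, if anything falls off the work surface, if the arm or the gripper's body presses on something with over 40 N, if the wrist force passes 120 N, or if a joint passes its speed limit or range.

## Working session

There is one attempt and no reset: what is moved stays moved. The work goes in short steps, Python scripts to look and compute and a shell command to move; the robot and the scene stay as the last step left them, time stands still between calls to the robot, and variables do not carry over. Pictures are saved under pics/ and viewed, at most 10 in all, crops included, and the job is handed in when it is done.

```bash
ls; mkdir -p pics
cat > h.py <<'E'
from plant import manip
import numpy as np, cv2
from scipy.spatial.transform import Rotation as R
def snap(cam,fn=None):
    p=manip.camera_params(cam); im=manip.grab_frame(cam)
    if fn: cv2.imwrite('pics/'+fn,cv2.cvtColor(im,cv2.COLOR_RGB2BGR))
    return im,p
def ray(p,uv,z):
    K=np.array(p['intrinsics']);q=p['orientation'];Rm=R.from_quat([q[1],q[2],q[3],q[0]]).as_matrix()
    o=np.array(p['xyz']);d=Rm@np.linalg.solve(K,[uv[0],uv[1],1.])
    return o+d*(z-o[2])/d[2]
def proj(p,X):
    K=np.array(p['intrinsics']);q=p['orientation'];Rm=R.from_quat([q[1],q[2],q[3],q[0]]).as_matrix()
    c=K@(Rm.T@(np.array(X)-np.array(p['xyz'])));return c[:2]/c[2]
def trot():
    q=manip.state()['tool_rot'];return R.from_quat([q[1],q[2],q[3],q[0]])
E
python3 - <<'E'
from h import *
for c in('scene','side','wrist'):
    im,p=snap(c,c+'0.png'); np.save('pics/'+c+'0.npy',im); print(c,p)
print(manip.state()); print(trot().as_matrix().round(3))
E
```

```text
pics
plant.py
shift.py
scene {'intrinsics': array([[457.59406759,   0.        , 258.53077815],
       [  0.        , 457.59406759, 197.20260144],
       [  0.        ,   0.        ,   1.        ]]), 'xyz': array([1.18677882, 0.41096242, 1.17413521]), 'orientation': array([-0.12455042,  0.4304092 ,  0.85738657, -0.25322596])}
side {'intrinsics': array([[415.47531955,   0.        , 247.25988199],
       [  0.        , 415.47531955, 197.41741395],
       [  0.        ,   0.        ,   1.        ]]), 'xyz': array([ 0.46149859, -0.73804917,  0.75055935]), 'orientation': array([-0.40499843,  0.90993497, -0.0782872 ,  0.04319425])}
wrist {'intrinsics': array([[267.10588624,   0.        , 253.47227393],
       [  0.        , 267.10588624, 192.03499404],
       [  0.        ,   0.        ,   1.        ]]), 'xyz': array([0.19015031, 0.59996258, 0.3728927 ]), 'orientation': array([0.1126425 , 0.83035616, 0.54083399, 0.07293086])}
{'time': 0.15, 'joint_pos': array([ 1.03600950e+00,  5.32340158e-02,  1.61401243e+00,  2.26893950e-06,
        1.47599900e+00, -1.19003515e-01]), 'joint_vel': array([ 0.00049569, -0.0019504 , -0.00485622,  0.00178616,  0.0012812 ,
       -0.00131305]), 'joint_efforts': array([ 4.24129348e-04, -3.94241560e+01, -3.70722520e+01, -1.64804205e-04,
        4.64509401e-03,  3.79804519e-06]), 'tool_pos': array([0.25215851, 0.57127008, 0.19800741]), 'tool_rot': array([-2.66428595e-04,  2.06397445e-01,  9.78467890e-01, -7.82270389e-04]), 'contact_force': array([ 0.24391721,  0.36573836, -0.53827313]), 'ft_torque': array([0.02774385, 0.00357537, 0.04676493]), 'grasp_force': 0.0, 'gripper_width': 0.9987895685513557}
[[-0.915  0.404 -0.001]
 [ 0.404  0.915 -0.001]
 [ 0.    -0.002 -1.   ]]
```

View pics/scene0.png

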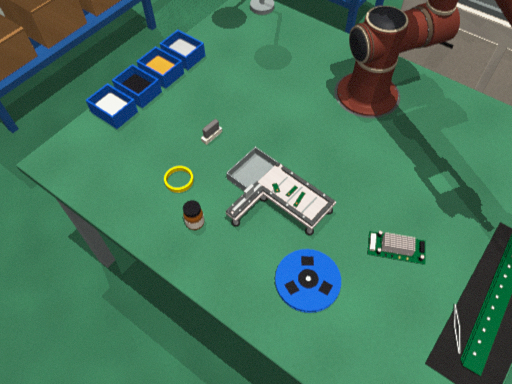

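View pics/side0.png

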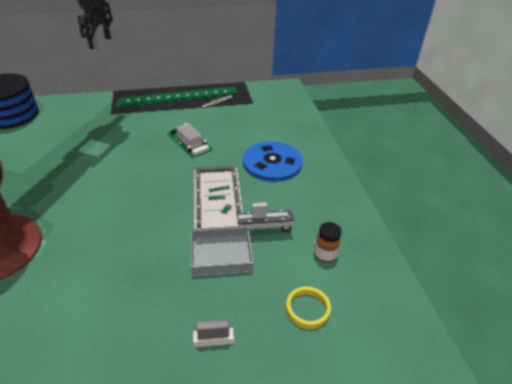

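The scene view shows the scraper at (212,131), the nest and tray around (280,190), the gate arm at (245,205) and the board at (397,246). The side view shows the scraper at (213,333), the tray at (221,253), the bed at (218,200) and the board at (190,139). Next I'll enlarge crops to get precise points.

Run:
```python
import cv2
a=cv2.imread('pics/scene0.png')[115:270,190:345]; b=cv2.imread('pics/side0.png')[150:360,160:350]
cv2.imwrite('pics/c1.png',cv2.resize(a,None,fx=3.85,fy=3.85,interpolation=cv2.INTER_CUBIC))
cv2.imwrite('pics/c2.png',cv2.resize(b,None,fx=2.8,fy=2.8,interpolation=cv2.INTER_CUBIC))
```

```text
(no output)
```

View pics/c1.png

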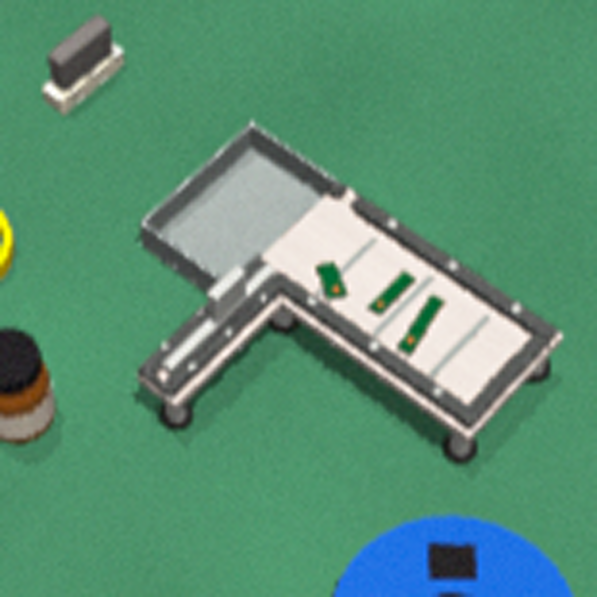

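View pics/c2.png

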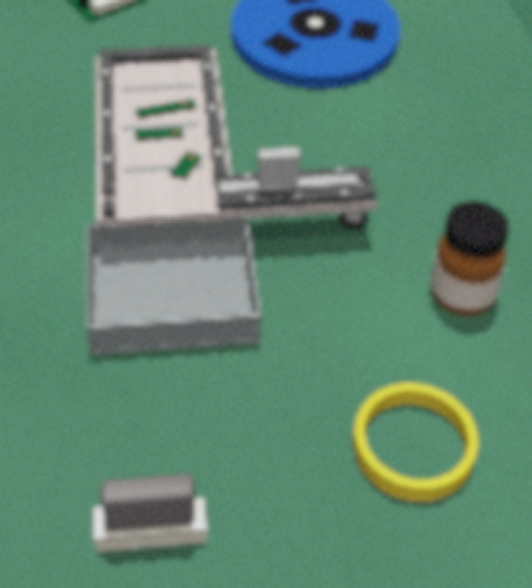

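c1 shows the tray's outer rim corners at (252,124) and (143,224), the plate's right corner at (562,336) and its bottom corner at (460,433). It also has the scraper rib at (80,50) and the gate tab top at (226,280). c2 shows the tray's front rim at (91,330) to (257,322) and the scraper rib's front top edge at (103,483) to (193,478).

Run:
```python
from h import *
P={c:manip.camera_params(c) for c in('scene','side')}
A=lambda x,y,z:ray(P['scene'],(190+(x+.5)/3.85-.5,115+(y+.5)/3.85-.5),z)
B=lambda x,y,z:ray(P['side'],(160+(x+.5)/2.8-.5,150+(y+.5)/2.8-.5),z)
for n,v in dict(trayFarL=A(252,124,.034),trayFarR=A(143,224,.034),plate_xm_back=A(562,336,.048),plate_xp_back=A(460,433,.046),
 wingend=A(140,378,.046), lip=A(345,190,.048), tabtop=A(226,280,.096),
 s_trayL=B(91,334,.034),s_trayR=B(258,325,.034),s_backL=B(97,52,.058),s_backR=B(215,50,.058),s_lipL=B(92,220,.046),s_tab=B(280,152,.096),s_wing=B(375,203,.044),
 scr_topA=A(52,57,.058),scr_topB=A(98,20,.058),scr_topC=A(110,32,.058),scr_botA=A(65,112,0),scr_botB=A(124,60,0),
 s_scrL=B(95,550,0),s_scrR=B(207,543,0),s_ribL=B(103,501,.058),s_ribR=B(193,496,.058),s_ribLb=B(104,480,.058),s_ribRb=B(192,477,.058)).items(): print(n,v.round(4))
for c in P:
    im=cv2.cvtColor(np.load('pics/%s0.npy'%c),cv2.COLOR_RGB2HSV)
```

```text
trayFarL [ 0.455  -0.1557  0.034 ]
trayFarR [ 0.5883 -0.1641  0.034 ]
plate_xm_back [0.4882 0.1624 0.048 ]
plate_xp_back [0.603  0.1462 0.046 ]
wingend [ 0.7061 -0.0709  0.046 ]
lip [ 0.4736 -0.0486  0.048 ]
tabtop [ 0.624  -0.0516  0.096 ]
s_trayL [ 0.4553 -0.1634  0.034 ]
s_trayR [ 0.584  -0.1761  0.034 ]
s_backL [0.4886 0.1577 0.058 ]
s_backR [0.6013 0.1428 0.058 ]
s_lipL [ 0.4658 -0.0536  0.046 ]
s_tab [ 0.625  -0.0497  0.096 ]
s_wing [ 0.7054 -0.0709  0.044 ]
scr_topA [ 0.5126 -0.3207  0.058 ]
scr_topB [ 0.458  -0.3162  0.058 ]
scr_topC [ 0.4624 -0.2995  0.058 ]
scr_botA [ 0.5182 -0.3094  0.    ]
scr_botB [ 0.4426 -0.3058  0.    ]
s_scrL [ 0.4426 -0.3236  0.    ]
s_scrR [ 0.5195 -0.3315  0.    ]
s_ribL [ 0.4521 -0.322   0.058 ]
s_ribR [ 0.511  -0.3283  0.058 ]
s_ribLb [ 0.4542 -0.3066  0.058 ]
s_ribRb [ 0.5124 -0.3142  0.058 ]
```

Careful with the scale: shifts go in shares of 62.5 mm. That gives: -0.0557 m is -0.8912, -0.024 m is -0.384.

```bash
python3 shift.py '[[1, 0, 0, 0, 0, 0, -0.1625], [1, 0, 0, 0, 0, 0, -0.1625], [1, -0.384, -0.8912, 0, 0, 0, 0], [1, -0.384, -0.8912, 0, 0, 0, 0], [1, -0.384, -0.8912, 0, 0, 0, 0]]'
python3 shift.py '[[1, -0.384, -0.8912, 0, 0, 0, 0], [1, -0.384, -0.8912, 0, 0, 0, 0], [1, -0.384, -0.8912, 0, 0, 0, 0], [1, -0.384, -0.8912, 0, 0, 0, 0], [1, -0.384, -0.8912, 0, 0, 0, 0]]'
python3 shift.py '[[1, -0.384, -0.8912, 0, 0, 0, 0], [1, -0.384, -0.8912, 0, 0, 0, 0], [1, -0.384, -0.8912, 0, 0, 0, 0], [1, -0.384, -0.8912, 0, 0, 0, 0], [1, 0, 0, 0, 0, 0, 0]]'
python3 - <<'E'
from h import *
im,p=snap('wrist','w1.png'); import pickle; pickle.dump((im,p),open('w1.pkl','wb'))
s=manip.state();print(s['time'],s['tool_pos'],trot().as_matrix().round(3),p['xyz'],s['joint_pos'])
E
```

```text
time: 0.78
tool_pos: [0.3091, 0.397, 0.1986]
tool_rot: [-0.0, 0.045, 0.999, -0.0]
contact_force: [0.9, 0.5, -0.1]
gripper_width: 1.001
grasp_force: 0.0
time: 1.4
tool_pos: [0.4034, 0.1087, 0.199]
tool_rot: [0.0, 0.045, 0.999, 0.0]
contact_force: [0.8, 0.3, 0.2]
gripper_width: 1.002
grasp_force: 0.0
time: 2.02
tool_pos: [0.4788, -0.1233, 0.1984]
tool_rot: [-0.001, 0.048, 0.999, -0.0]
contact_force: [0.4, 0.1, -0.4]
gripper_width: 0.999
grasp_force: 0.0
2.075 [ 0.47840416 -0.12145288  0.1983682 ] [[-0.996  0.094 -0.002]
 [ 0.094  0.996  0.001]
 [ 0.002  0.001 -1.   ]] [ 0.41140539 -0.11564148  0.37351784] [-3.99696788e-01 -2.68244952e-01  1.91046977e+00  2.76143021e-04
  1.50111287e+00 -1.87630329e+00]
```

View pics/w1.png

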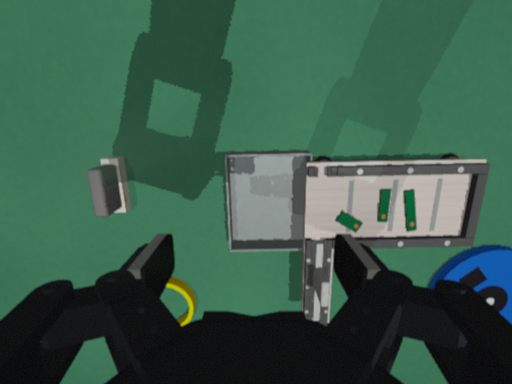

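The wrist picture shows the scraper rib at about (100,191) with its base edge at (122,157) to (129,211). The tray rim runs (226,153) to (309,150), and the bed spans columns 305–470 and rows 175–240 with three offcuts at (348,221), (384,205) and (410,210). I'll fit lines for the scraper and channel.

Run:
```python
from h import *
import pickle
im,p=pickle.load(open('w1.pkl','rb')); f=im.astype(int)
R_,G,B=f[...,0],f[...,1],f[...,2]
bed=(R_>150)&(R_>=G-3)
top=[];bot=[]
for c in list(range(325,345))+list(range(358,376))+list(range(422,432))+list(range(444,462)):
    r=np.where(bed[165:245,c])[0]+165
    # bed rows: largest run
    runs=np.split(r,np.where(np.diff(r)>3)[0]+1); run=max(runs,key=len)
    top.append((c,run[0]-.5));bot.append((c,run[-1]+.5))
def fit(pts,z):
    w=np.array([ray(p,q,z)[:2] for q in pts]); vx,vy,x,y=cv2.fitLine(w.astype(np.float32),cv2.DIST_HUBER,0,.001,.001).ravel(); return np.array([x,y]),np.array([vx,vy])*np.sign(vy)
a,da=fit(top,.058); b,db=fit(bot,.048)
print('fence-x',a,np.arctan2(-da[0],da[1]),'fence+x',b,np.arctan2(-db[0],db[1]))
d=da+db; d/=np.linalg.norm(d); n=np.array([d[1],-d[0]]); print('width',(b-a)@n,'yaw',np.arctan2(-d[0],d[1]))
# ends along y: back stop foot (z=.048) and lip
rows=range(195,225)
for nm,cond in(('back',1),('lip',0)):
    pts=[]
    for r in rows:
        c=np.where(bed[r,300:475])[0]+300
        pts.append((c[-1]+.5,r) if cond else (c[0]-.5,r))
    w=np.array([ray(p,q,.058 if cond==0 and 0 else .048)[:2] for q in pts]); print(nm,np.median(w@d),'std',(w@d).std())
mid=(a+b)/2; print('centreline n:',mid@n)
yb=np.median(w@d)
# scraper: grey rib & white block
for k,q,z in(('rib',(90,169),.058),('rib',(104,166),.058),('rib',(96,215),.058),('rib',(110,213),.058),('blk',(123,157),.018),('blk',(130,211),.018),('tray',(226,153),.034),('tray',(229,251),.034),('tray',(309,150),.034)):
    print(k,ray(p,q,z)[:2].round(4))
cv2.imwrite('pics/w1c.png',cv2.resize(cv2.cvtColor(im,cv2.COLOR_RGB2BGR)[145:230,75:145],None,fx=7,fy=7,interpolation=cv2.INTER_CUBIC))
```

```text
fence-x [0.4938649  0.05880636] -0.07176753 fence+x [0.5761586  0.02882978] -0.070628956
width 0.084217675 yaw -0.07119824
back 0.18072317489969913 std 0.0005948107883528674
lip -0.022050863539188698 std 0.00040783654374060204
centreline n: 0.53053916
rib [ 0.4505 -0.3155]
rib [ 0.4485 -0.2979]
rib [ 0.5084 -0.3231]
rib [ 0.5075 -0.305 ]
blk [ 0.4438 -0.2929]
blk [ 0.5195 -0.3003]
tray [ 0.45  -0.154]
tray [ 0.5865 -0.1668]
tray [ 0.4564 -0.0491]
```

View pics/w1c.png

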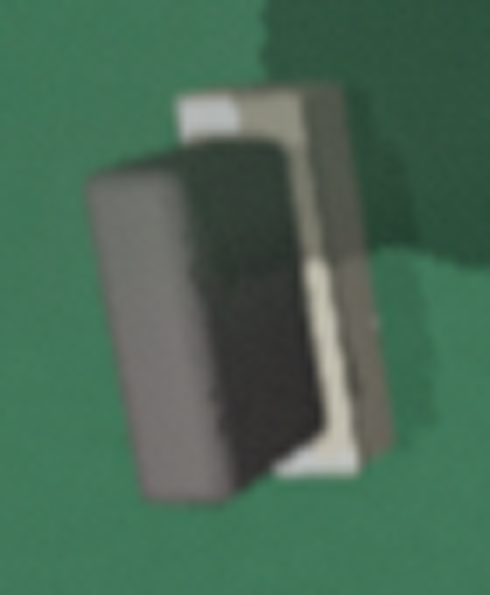

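The crop shows the rib's top face, with corners (88,175), (180,168), (145,500) and (232,497). The block's +y face runs along its foot from (345,90) to (395,450).

Run:
```python
from h import *
import pickle
im,p=pickle.load(open('w1.pkl','rb'))
C=lambda x,y,z:ray(p,(75+(x+.5)/7-.5,145+(y+.5)/7-.5),z)[:2]
r=[C(88,175,.058),C(180,168,.058),C(145,502,.058),C(232,499,.058)]
print(np.round(r,4),np.mean(r,0))
print(C(345,90,0),C(395,450,0),'topedge',C(302,95,.018),C(357,470,.018))
```

```text
[[ 0.4508 -0.3191]
 [ 0.4511 -0.3031]
 [ 0.51   -0.3244]
 [ 0.511  -0.3087]] [ 0.48074823 -0.31383186]
[ 0.44616003 -0.30084965] [ 0.52185194 -0.30743691] topedge [ 0.44463054 -0.30028476] [ 0.51996506 -0.30672254]
```

In the tool's units: 0.05 m is 0.8, -0.0484 m is -0.7744.

```bash
python3 shift.py '[[1, -0.0848, -0.7744, 0, 0, 0, 0], [1, -0.0848, -0.7744, 0, 0, 0, 0], [1, -0.0848, -0.7744, 0, 0, 0, 0], [1, -0.088, -0.7712, 0, 0, 0, 0], [1, 0, 0, 0.8, 0, 0, 0]]'
python3 shift.py '[[1, 0, 0, 0.8, 0, 0, 0], [1, 0, 0, 0, 0, 0, 0]]'
python3 - <<'E'
from h import *
im,p=snap('wrist'); f=cv2.cvtColor(im,cv2.COLOR_RGB2BGR); cv2.imwrite('pics/w2.png',f)
s=manip.state();print(s['tool_pos'],proj(p,[.4815,-.316,.058]), proj(p,s['tool_pos']))
E
```

```text
time: 2.7
tool_pos: [0.4853, -0.3183, 0.1536]
tool_rot: [0.004, 0.046, 0.999, -0.003]
contact_force: [-0.2, 0.7, -1.5]
gripper_width: 1.0
grasp_force: 0.0
time: 2.95
tool_pos: [0.4795, -0.3106, 0.0939]
tool_rot: [-0.004, 0.045, 0.999, 0.003]
contact_force: [0.6, 0.9, 0.5]
gripper_width: 1.0
grasp_force: 0.0
[ 0.48155371 -0.31238503  0.0975023 ] [245.24670137 206.46686106] [249.21562573 223.8975887 ]
```

View pics/w2.png

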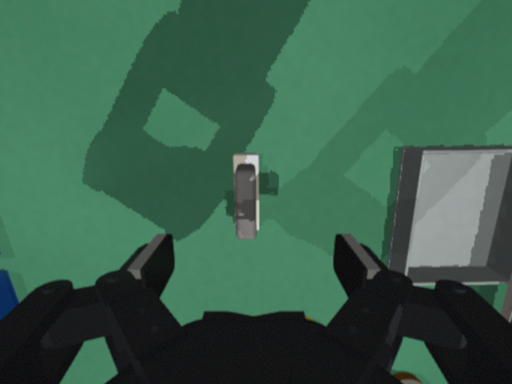

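The rib lies centred at (246.5,202), within 1 px laterally of the prediction. I'll descend and grip.

```bash
python3 shift.py '[[1, 0.032, 0.016, 0.592, 0, 0, 0], [1, 0, 0, 0.576, 0, 0, 0], [1, 0, 0, 0, 0, 0, 0], [0, 0, 0, 0, 0, 0, 0], [0, 0, 0, 0, 0, 0, 0]]'; python3 shift.py '[[0, 0, 0, 0, 0, 0, 0], [0, 0, 0, 0, 0, 0, 0], [0, 0, 0, 0, 0, 0, 0]]'
python3 -c "
from h import *
s=manip.state();print(s['tool_pos'],s['gripper_width'],s['grasp_force'],trot().as_matrix().round(3))"
```

```text
time: 3.62
tool_pos: [0.4823, -0.3147, 0.0292]
tool_rot: [0.002, 0.045, 0.999, -0.002]
contact_force: [0.3, -0.2, 0.6]
gripper_width: 0.607
grasp_force: 0.0
time: 4.0
tool_pos: [0.4805, -0.3134, 0.0261]
tool_rot: [0.0, 0.045, 0.999, -0.0]
contact_force: [0.3, -0.3, -0.2]
gripper_width: 0.003
grasp_force: 0.0
[ 0.48050224 -0.31344658  0.02611793] 0.0027794114814030115 0.0 [[-0.996  0.091  0.   ]
 [ 0.091  0.996 -0.   ]
 [-0.    -0.    -1.   ]]
```

The gripper shut on nothing, so I'll look at what happened.

Run:
```python
from h import *
im,p=snap('side'); im2,_=snap('scene'); im3,_=snap('wrist')
f=lambda a,k:cv2.resize(cv2.cvtColor(a,cv2.COLOR_RGB2BGR),k,interpolation=cv2.INTER_CUBIC)
cv2.imwrite('pics/c3.png',np.hstack([f(im[270:370,150:290],(420,300)),f(im3,(400,300))]))
```

```text
(no output)
```

View pics/c3.png

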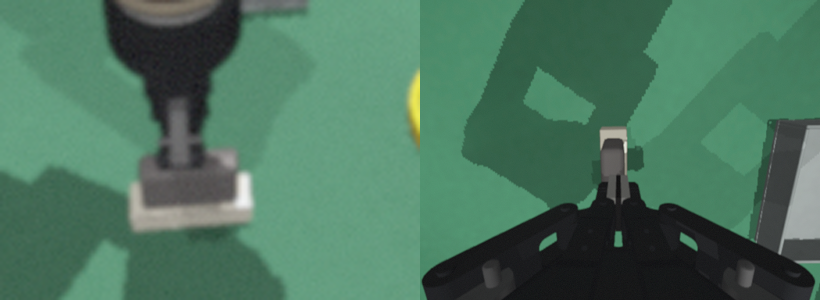

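The side crop shows the finger tips ending over the rib's top face (178,167). In the wrist view the fingers meet at (618,185). I need one sharper look.

Run:
```python
from h import *
im,p=snap('side'); im3,pw=snap('wrist'); im2,ps=snap('scene')
f=lambda a,k:cv2.resize(cv2.cvtColor(a,cv2.COLOR_RGB2BGR),k,interpolation=cv2.INTER_CUBIC)
cv2.imwrite('pics/c4.png',np.vstack([np.hstack([f(im[300:350,180:250],(420,300)),f(im3[150:310,195:315],(225,300))]),f(im2[95:150,180:298],(645,300))]))
s=manip.state();print(s['gripper_width'],s['grasp_force'],s['contact_force'],pw['xyz'],[proj(q,s['tool_pos']).round(1) for q in(p,pw,ps)])
```

```text
0.0014992574221927898 0.0 [-0.4152275   0.28797771  0.31053691] [ 0.41285054 -0.30605382  0.20090075] [array([212. , 331.3]), array([251.5, 219.1]), array([212.2, 131. ])]
```

View pics/c4.png

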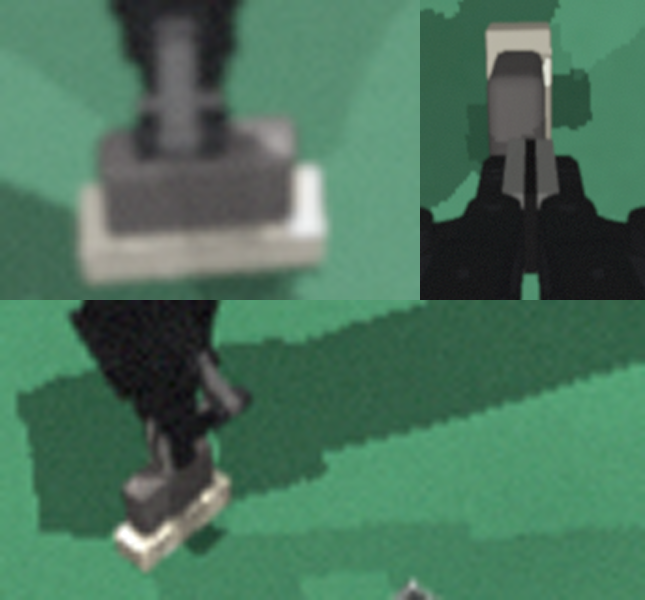

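The fingers look closed through the rib with no contact force. The lateral position is right, so I'll check the geometry numerically and retry the closure more slowly.

```bash
python3 - <<'E'
from h import *
s=manip.state();T=trot().as_matrix();pw=manip.camera_params('wrist');ps=manip.camera_params('side')
for dz in(0,.02,.032,.045,.06):
  for dx in(0,.011): 
    X=s['tool_pos']+T@[dx,0,-dz]; print(dz,dx,proj(pw,X).round(1),proj(ps,X).round(1))
E
python3 shift.py '[[1, 0, 0, 0, 0, 0, 0], [1, 0, 0, 0, 0, 0, 0], [1, 0, 0, 0, 0, 0, 0], [1, 0, 0, 0, 0, 0, 0], [1, 0, 0, 0, 0, 0, 0]]'
python3 shift.py '[[0.6, 0, 0, 0, 0, 0, 0], [0.4, 0, 0, 0, 0, 0, 0], [0.3, 0, 0, 0, 0, 0, 0], [0.25, 0, 0, 0, 0, 0, 0], [0.2, 0, 0, 0, 0, 0, 0]]'
python3 shift.py '[[0.15, 0, 0, 0, 0, 0, 0], [0.1, 0, 0, 0, 0, 0, 0], [0, 0, 0, 0, 0, 0, 0]]'
```

```text
0 0 [251.5 219.1] [212.  331.3]
0 0.011 [251.5 204.1] [206.2 331.7]
0.02 0 [251.4 230.7] [211.5 325.7]
0.02 0.011 [251.3 214.2] [205.7 326.1]
0.032 0 [251.2 239. ] [211.3 322.2]
0.032 0.011 [251.2 221.4] [205.3 322.6]
0.045 0 [251.1 249.6] [211.  318.4]
0.045 0.011 [251.  230.6] [205.  318.8]
0.06 0 [250.8 264.3] [210.6 313.9]
0.06 0.011 [250.8 243.5] [204.5 314.3]
time: 4.92
tool_pos: [0.4805, -0.3134, 0.026]
tool_rot: [-0.0, 0.045, 0.999, -0.0]
contact_force: [0.2, 0.5, 0.2]
gripper_width: 0.997
grasp_force: 0.0
time: 5.55
tool_pos: [0.4805, -0.3134, 0.026]
tool_rot: [0.0, 0.045, 0.999, -0.0]
contact_force: [-0.5, -0.2, 0.3]
gripper_width: 0.203
grasp_force: 0.0
time: 5.92
tool_pos: [0.4808, -0.3138, 0.0265]
tool_rot: [0.0, 0.045, 0.999, -0.0]
contact_force: [1.1, -0.1, 0.1]
gripper_width: -0.004
grasp_force: 0.0
```

```bash
python3 shift.py '[[0, 0, 0, -0.8, 0, 0, 0], [0, 0, 0, -0.48, 0, 0, 0], [0, 0, 0.8, 0, 0, 0, 0], [0, 0, 0, 0, 0, 0, 0], [0, 0, 0, 0, 0, 0, 0]]'
python3 - <<'E'
from h import *
im,p=snap('wrist'); s=manip.state(); T=trot().as_matrix()
for c in (240,244,248,252,256,260,264):
    col=im[180:270,c].astype(int); g=(col[:,1]-col[:,0]>25); print(c,'last green row',180+np.where(g)[0].max())
print([proj(p,s['tool_pos']+T@[dx,0,-dz]).round(1) for dz in (0,.019,.032) for dx in (0,.011)],s['tool_pos'])
# scraper in this image: white block
hsv=cv2.cvtColor(im,cv2.COLOR_RGB2HSV); m=((hsv[...,2]>150)&(hsv[...,1]<60)).astype(np.uint8)
for c in cv2.findContours(m,0,1)[0]:
    if cv2.contourArea(c)>60: print(cv2.boundingRect(c))
im2,ps=snap('side'); b=im2[300:350,180:250].astype(int); w=(b.min(2)>150); ys,xs=np.where(w); print('side white',xs.min()+180,xs.max()+180,ys.min()+300,ys.max()+300)
o=np.load('pics/side0.npy')[300:350,180:250].astype(int); w=(o.min(2)>150); ys,xs=np.where(w); print('side white0',xs.min()+180,xs.max()+180,ys.min()+300,ys.max()+300)
E
```

```text
time: 6.55
tool_pos: [0.4848, -0.2635, 0.1055]
tool_rot: [-0.0, 0.045, 0.999, 0.0]
contact_force: [-0.6, -0.6, -0.7]
gripper_width: 0.003
grasp_force: 0.0
240 last green row 232
244 last green row 223
248 last green row 223
252 last green row 224
256 last green row 224
260 last green row 223
264 last green row 223
[array([251. , 219.1]), array([250.9, 204.1]), array([250.7, 230.1]), array([250.7, 213.6]), array([250.5, 239. ]), array([250.5, 221.4])] [ 0.48481125 -0.26388695  0.10554625]
(482, 271, 16, 31)
(465, 169, 47, 96)
(487, 158, 25, 9)
(187, 152, 24, 10)
(358, 147, 82, 112)
side white 194 233 327 344
side white0 193 233 324 342
```

Run:
```python
from h import *
s=manip.state(); T=trot().as_matrix()
for cam in('side','scene'):
    im,p=snap(cam); q=proj(p,s['tool_pos']); print(cam,q.round(1)); u,v=int(q[0]),int(q[1])
    print([(dz,proj(p,s['tool_pos']+T@[0,0,-dz]).round(1).tolist()) for dz in(.019,.033,.05)])
    sub=im[v-40:v+12,u-15:u+16].astype(int); g=sub[...,1]-sub[...,0]>22
    for i,r in enumerate(g[::2]): print(v-40+2*i,''.join('.' if k else '#' for k in r))
```

```text
side [209.5 285. ]
[(0.019, [209.0, 278.8]), (0.033, [208.7, 274.1]), (0.05, [208.2, 268.3])]
245 ###############################
247 ###############################
249 ###############################
251 ###############################
253 ###############################
255 ###############################
257 ###############################
259 ###############################
261 ###############################
263 ###############################
265 ###############################
267 ###############################
269 ###############################
271 ###############################
273 ###############################
275 ##########################.....
277 ...............................
279 ...............................
281 ...............................
283 ...............................
285 ...............................
287 ...............................
289 ...............................
291 ...............................
293 ...............................
295 ...............................
scene [221.2 122. ]
[(0.019, [220.8, 117.8]), (0.033, [220.4, 114.7]),
[... 251 characters left out ...]
###########.......
96 .###.###################.......
98 ..#######################......
100 ....################.#####..#..
102 .......#############.#########.
104 ........#####################..
106 .........#################.....
108 .........##############........
110 .........###########...........
112 ..........#########............
114 ...........#######.............
116 ............####...............
118 ...............................
120 .......####....................
122 ....#########..................
124 ..###########..................
126 ##############.................
128 ################...............
130 ################...............
132 ################...............
```

The pictures put the actual fingertips about 30 mm short of the reported TCP: wrist row 223 instead of 204, scene row 117 instead of 122. The first try closed above the rib, so I'll go lower in stages.

```bash
python3 shift.py '[[1, 0, -0.8, 0, 0, 0, 0], [1, 0, 0, 0, 0, 0, 0], [1, 0, 0, 0.8, 0, 0, 0], [1, 0, 0, 0.76, 0, 0, 0], [1, 0, 0, 0, 0, 0, 0]]'
python3 shift.py '[[0, 0, 0, 0, 0, 0, 0], [0, 0, 0, 0, 0, 0, 0], [0, 0, 0, 0, 0, 0, 0], [0, 0, 0, 0, 0, 0, 0]]'
```

```text
time: 7.38
tool_pos: [0.477, -0.3103, 0.0038]
tool_rot: [-0.004, 0.046, 0.999, 0.003]
contact_force: [0.6, 0.8, 0.3]
gripper_width: 0.996
grasp_force: 0.0
time: 7.88
tool_pos: [0.4813, -0.3146, 0.0101]
tool_rot: [0.001, 0.045, 0.999, -0.001]
contact_force: [0.7, -1.1, 0.6]
gripper_width: 0.191
grasp_force: 58.5
```

Gripped now (0.19 open, 58 N). I'll regrip 10 mm lower for more pad overlap, then lift.

```bash
python3 shift.py '[[0.5, 0, 0, 0, 0, 0, 0], [0.4, 0, 0, 0.16, 0, 0, 0], [0, 0, 0, 0, 0, 0, 0], [0, 0, 0, 0, 0, 0, 0], [0, 0, 0, 0, 0, 0, 0]]'
python3 shift.py '[[0, 0, 0, -0.8, 0, 0, 0], [0, 0, 0, -0.96, 0, 0, 0], [0, 0, 0, -0.8, 0, 0, 0], [0, 0, 0, 0, 0, 0, 0], [0, 0, 0, 0, 0, 0, 0]]'
python3 - <<'E'
from h import *
im,p=snap('wrist'); s=manip.state(); print(s['tool_pos'],s['gripper_width'],s['grasp_force'],trot().as_matrix().round(3).tolist())
im2,ps=snap('side');im3,pc=snap('scene')
# white block in scene/side
for n,i in(('wrist',im),('side',im2),('scene',im3)):
    f=i.astype(int); m=((f.min(2)>140)&(f.max(2)-f.min(2)<45)).astype(np.uint8)
    print(n,[cv2.boundingRect(c) for c in cv2.findContours(m,0,1)[0] if cv2.contourArea(c)>15])
print(proj(ps,s['tool_pos']),proj(pc,s['tool_pos']))
np.save('side1.npy',im2)
E
```

```text
time: 8.5
tool_pos: [0.4802, -0.3131, -0.0019]
tool_rot: [-0.0, 0.045, 0.999, 0.0]
contact_force: [0.0, -0.2, -2.3]
gripper_width: 0.196
grasp_force: 61.0
time: 9.12
tool_pos: [0.48, -0.313, 0.1576]
tool_rot: [-0.001, 0.045, 0.999, 0.0]
contact_force: [-0.6, -0.0, -2.3]
gripper_width: 0.202
grasp_force: 61.2
[ 0.47949839 -0.31251223  0.15635668] 0.19634864119912854 61.1559784412384 [[-0.996, 0.091, -0.003], [0.091, 0.996, 0.002], [0.003, 0.002, -1.0]]
wrist [(473, 297, 14, 35), (0, 271, 27, 48), (488, 245, 13, 28), (235, 177, 39, 29), (474, 161, 38, 80), (492, 152, 20, 8), (381, 143, 80, 97)]
side [(187, 275, 47, 21), (318, 251, 18, 8), (217, 241, 36, 24), (265, 210, 24, 7), (252, 202, 16, 6), (226, 167, 28, 61), (417, 0, 95, 153)]
scene [(370, 233, 6, 17), (385, 232, 30, 19), (231, 198, 16, 16), (234, 192, 102, 37), (231, 154, 97, 66), (197, 101, 12, 7), (96, 93, 31, 22), (170, 39, 18, 17), (455, 27, 43, 18), (454, 2, 58, 27), (471, 0, 41, 16)]
[208.17157642 290.59433117] [208.81591755 102.58178309]
```

```bash
python3 shift.py '[[0, 0, 0, 0, 0, 0, -0.02], [0, -0.0544, 0.8768, 0, 0, 0, 0], [0, -0.0544, 0.8768, 0, 0, 0, 0], [0, -0.0544, 0.8768, 0, 0, 0, 0], [0, -0.0544, 0.8768, 0, 0, 0, 0]]'
python3 shift.py '[[0, -0.0544, 0.8768, 0, 0, 0, 0], [0, -0.0544, 0.8768, 0, 0, 0, 0], [0, -0.0544, 0.8768, 0, 0, 0, 0], [0, -0.0544, 0.8768, 0, 0, 0, 0], [0, 0, 0, 0.64, 0, 0, 0]]'
python3 shift.py '[[0, 0, 0, 0.64, 0, 0, 0], [0, 0, 0, 0, 0, 0, 0], [0, 0, 0, 0, 0, 0, 0]]'
python3 - <<'E'
from h import *
s=manip.state();T=trot().as_matrix(); print(s['tool_pos'],T.round(3).tolist())
im,p=snap('side'); np.save('side2.npy',im); iw,pw=snap('wrist'); np.save('wr2.npy',iw)
o=np.array([.5355,.0506]);n=np.array([.9975,-.0711]);d=np.array([.0711,.9975])
t=s['tool_pos']; zc=t[2]+.002
print('nest coords tcp',(t[:2]-o)@n,(t[:2]-o)@d)
print('pred block corners', [proj(p,[*(o+n*a+d*.060),zc+b]).round(1).tolist() for a in(-.038,.038) for b in(0,.018)])
print('fence inner top at y=.06',[proj(p,[*(o+n*a+d*.06),.058]).round(1).tolist() for a in(-.042,.042)])
y0,y1=140,200
cv2.imwrite('pics/c5.png',cv2.resize(cv2.cvtColor(im,cv2.COLOR_RGB2BGR)[120:240,170:290],(600,600),interpolation=cv2.INTER_CUBIC))
E
```

```text
time: 9.9
tool_pos: [0.5093, -0.094, 0.1578]
tool_rot: [-0.0, 0.035, 0.999, 0.0]
contact_force: [0.4, 0.6, -1.0]
gripper_width: 0.198
grasp_force: 61.0
time: 10.52
tool_pos: [0.5417, 0.1258, 0.1216]
tool_rot: [0.004, 0.032, 0.999, 0.001]
contact_force: [1.4, -0.6, -2.3]
gripper_width: 0.201
grasp_force: 61.1
time: 10.9
tool_pos: [0.5394, 0.1219, 0.0797]
tool_rot: [0.001, 0.035, 0.999, 0.0]
contact_force: [0.5, -0.0, -0.9]
gripper_width: 0.201
grasp_force: 61.1
[0.53944657 0.12191413 0.07965389] [[-0.997, 0.071, 0.001], [0.071, 0.997, 0.0], [-0.001, 0.0, -1.0]]
nest coords tcp -0.001133734344969743 0.07141644460773738
pred block corners [[200.3, 171.0], [199.8, 165.5], [229.6, 169.4], [229.5, 163.9]]
fence inner top at y=.06 [[199.3, 178.2], [231.2, 176.4]]
```

View pics/c5.png

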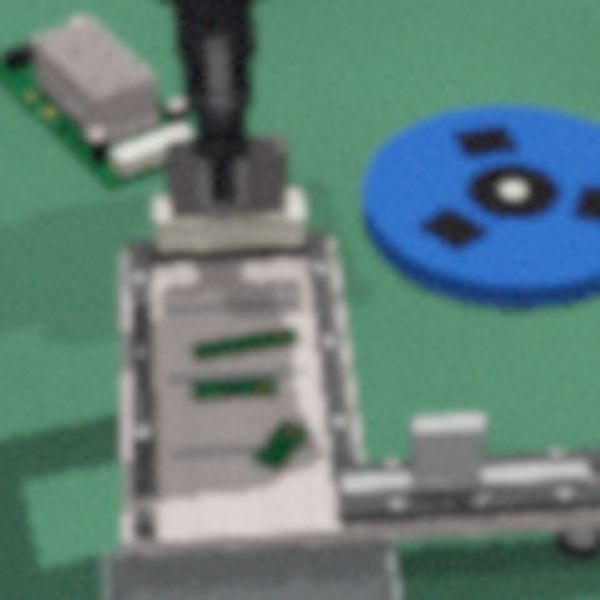

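The picture shows the block's lower edge from (158,250) to (306,246), hanging centred over the channel whose inner edges are at about x=153 and x=317. The offcuts are well in front of it. I'll check the centring numerically.

Run:
```python
from h import *
p=manip.camera_params('side')
im=np.load('side2.npy'); o=np.load('pics/side0.npy'); 
up=lambda a:cv2.resize(a[120:240,170:290],(1200,1200),interpolation=cv2.INTER_CUBIC).astype(int)
f=lambda x:170+(x+.5)/10-.5
U0=up(o);U=up(im)
for r in (560,640,760,900): 
    v=120+(r+.5)/10-.5; m=U0[r].min(1)>135; x=np.where(m[200:720])[0]+200; runs=np.split(x,np.where(np.diff(x)>60)[0]+1); x=np.concatenate(runs)
    print('bed row',round(v,1),f(x.min()),f(x.max()),[ (ray(p,(f(x.min()),v),.058)[:2]-[.5355,.0506])@[.9975,-.0711],(ray(p,(f(x.max()),v),.048)[:2]-[.5355,.0506])@[.9975,-.0711]])
for r in (440,460,470,480):
    row=U[r]; m=(row[:,0]-row[:,1]>-6)&(row.min(1)>90); x=np.where(m[250:680])[0]+250
    print('block row',120+r/10,f(x.min()),f(x.max()), [ (ray(p,(f(q),120+r/10),.084)[:2]-[.5355,.0506])@[.9975,-.0711] for q in(x.min(),x.max())])
```

```text
bed row 175.6 193.55 237.95 [np.float64(-0.056817305422943755), np.float64(0.061105309919915286)]
bed row 183.6 193.45 238.95 [np.float64(-0.057452976490861556), np.float64(0.060699575781965665)]
bed row 195.6 193.45 240.45 [np.float64(-0.05798284077081595), np.float64(0.06012365315259313)]
bed row 209.6 193.45 241.45 [np.float64(-0.058559429412070985), np.float64(0.057666983794638985)]
block row 164.0 201.25 229.85 [np.float64(-0.03467980695034956), np.float64(0.04019067103369089)]
block row 166.0 201.65 230.35 [np.float64(-0.03385708097496246), np.float64(0.04083969859337765)]
block row 167.0 201.35 232.05 [np.float64(-0.0347446148558014), np.float64(0.04493112930533336)]
block row 168.0 200.95 235.45 [np.float64(-0.035885262684606345), np.float64(0.05340813898126371)]
```

Careful with the scale: shifts go in shares of 62.5 mm. That gives: 0.001 m is 0.016, 0.02 m is 0.32.

```bash
python3 shift.py '[[0, 0.016, 0, 0.32, 0, 0, 0], [0, 0, 0, 0.176, 0, 0, 0], [0, 0, 0, 0, 0, 0, 0], [0, 0, 0, 0, 0, 0, 0]]'
python3 shift.py '[[0, 0, 0, 0.032, 0, 0, 0], [0, 0, 0, 0, 0, 0, 0], [0, 0, 0, 0, 0, 0, 0]]'
```

```text
time: 11.5
tool_pos: [0.5375, 0.122, 0.0473]
tool_rot: [-0.0, 0.035, 0.999, -0.0]
contact_force: [0.3, -0.3, -1.6]
gripper_width: 0.2
grasp_force: 61.0
time: 11.88
tool_pos: [0.5377, 0.1221, 0.0456]
tool_rot: [0.0, 0.035, 0.999, 0.0]
contact_force: [-0.1, -0.2, -1.7]
gripper_width: 0.196
grasp_force: 61.0
```

In the tool's units: 0.001 m is 0.016.

```bash
python3 shift.py '[[0, 0, 0, 0.016, 0, 0, 0], [0, 0, 0, 0, 0, 0, 0]]'; python3 shift.py '[[0, 0, 0, 0.016, 0, 0, 0], [0, 0, 0, 0, 0, 0, 0]]'
```

```text
time: 12.12
tool_pos: [0.5379, 0.1221, 0.045]
tool_rot: [0.0, 0.035, 0.999, 0.0]
contact_force: [-0.2, 1.6, 1.5]
gripper_width: 0.199
grasp_force: 61.5
time: 12.38
tool_pos: [0.5381, 0.1221, 0.0449]
tool_rot: [0.0, 0.035, 0.999, -0.0]
contact_force: [-2.4, 0.4, 6.2]
gripper_width: 0.199
grasp_force: 62.4
```

In the tool's units: -0.02 m is -0.32, -0.0005 m is -0.008.

```bash
python3 shift.py '[[0, 0, -0.32, -0.008, 0, 0, 0], [0, 0, -0.32, 0, 0, 0, 0], [0, 0, -0.32, 0, 0, 0, 0], [0, 0, -0.32, 0, 0, 0, 0], [0, 0, -0.32, 0, 0, 0, 0]]'
python3 -c "
from h import *
im,p=snap('side'); np.save('side3.npy',im)
h=cv2.cvtColor(im,cv2.COLOR_RGB2HSV); print(manip.state()['tool_pos'],manip.state()['contact_force'])
f=im.astype(int)
m=((f[...,1]-f[...,0]>25)&(f[...,1]<95)).astype(np.uint8); m[:,:190]=0;m[:,245:]=0;m[:160]=0;m[236:]=0
for c in cv2.findContours(m,0,1)[0]:
    if cv2.contourArea(c)>4:
        r=cv2.minAreaRect(c); w=ray(p,r[0],.052)[:2]-[.5355,.0506]; print(r, (w@[.9975,-.0711]).round(4),(w@[.0711,.9975]).round(4))
"
```

```text
time: 13.0
tool_pos: [0.5313, 0.0212, 0.045]
tool_rot: [0.001, 0.036, 0.999, 0.001]
contact_force: [0.2, 4.1, 6.1]
gripper_width: 0.199
grasp_force: 62.0
[0.53113832 0.01896207 0.044954  ] [0.32708684 0.22803874 4.38635793]
((227.0, 213.5), (5.0, 6.0), 90.0) 0.0212 -0.0731
((217.5, 208.5), (5.0, 15.0), 90.0) -0.0006 -0.0535
```

In the tool's units: -0.02 m is -0.32, -0.018 m is -0.288.

```bash
python3 shift.py '[[0, 0, -0.32, 0, 0, 0, 0], [0, 0, -0.32, 0, 0, 0, 0], [0, 0, -0.32, 0, 0, 0, 0], [0, 0, -0.288, 0, 0, 0, 0], [0, 0, -0.288, 0, 0, 0, 0]]'; python3 shift.py '[[0, 0, 0, 0, 0, 0, 0]]'
cat > oc.py <<'E'
from h import *
def look():
    for cam in('side','scene'):
        im,p=snap(cam); np.save(cam+'4.npy',im); f=im.astype(int)
        m=((f[...,1]-f[...,0]>25)&(f[...,1]<100)&(f[...,1]-f[...,2]>18)).astype(np.uint8)
        for c in cv2.findContours(m,0,1)[0]:
            if cv2.contourArea(c)>3:
                r=cv2.minAreaRect(c)
                for z in(.005,.052):
                    w=ray(p,r[0],z)[:2]-[.5355,.0506]; a,b=w@[.9975,-.0711],w@[.0711,.9975]
                    if abs(a)<.075 and ((z<.01 and -.22<b<-.1) or (z>.01 and -.115<b<.095)): print(cam,z,np.round(r[0],1),np.round(r[1],1),round(a,3),round(b,3))
E
python3 -c "
from oc import *
look(); s=manip.state(); w=s['tool_pos'][:2]-[.5355,.0506]; print(s['tool_pos'],w@[.9975,-.0711],w@[.0711,.9975],s['contact_force'])"
```

```text
time: 13.68
tool_pos: [0.5237, -0.0748, 0.0447]
tool_rot: [0.0, 0.036, 0.999, 0.0]
contact_force: [0.7, 2.5, -0.5]
gripper_width: 0.202
grasp_force: 61.2
time: 13.8
tool_pos: [0.5227, -0.0755, 0.0432]
tool_rot: [-0.001, 0.037, 0.999, -0.001]
contact_force: [0.6, 0.7, -1.2]
gripper_width: 0.2
grasp_force: 61.2
side 0.005 [224.3 245.4] [ 7.9 26.1] 0.01 -0.133
scene 0.005 [252.8 181.2] [2.8 3.5] 0.025 -0.143
[ 0.52243685 -0.07394333  0.0427449 ] -0.004175457326282149 -0.12516076286729563 [ 0.37031785  0.28154088 -1.56777147]
```

In the tool's units: -0.05 m is -0.8, -0.0483 m is -0.7728.

```bash
python3 shift.py '[[0, 0, 0, -0.8, 0, 0, 0], [0, 0, 0, -0.8, 0, 0, 0], [0, 0.08, -0.7728, 0, 0, 0, 0], [0, 0.08, -0.7728, 0, 0, 0, 0], [0, 0.08, -0.7728, 0, 0, 0, 0]]'
python3 shift.py '[[0, 0.08, -0.7728, 0, 0, 0, 0], [0, 0.08, -0.7728, 0, 0, 0, 0], [0, 0, 0, 0.8, 0, 0, 0], [0, 0, 0, 0.8, 0, 0, 0], [0, 0, 0, 0, 0, 0, 0]]'
python3 -c "
from oc import *
look(); s=manip.state(); print(s['tool_pos'])"
```

```text
time: 14.52
tool_pos: [0.4977, -0.2176, 0.1431]
tool_rot: [-0.001, 0.035, 0.999, 0.0]
contact_force: [0.6, 0.5, -1.2]
gripper_width: 0.203
grasp_force: 61.1
time: 15.15
tool_pos: [0.4776, -0.309, 0.0379]
tool_rot: [-0.005, 0.035, 0.999, 0.004]
contact_force: [-1.2, 0.4, -1.9]
gripper_width: 0.197
grasp_force: 61.0
side 0.005 [233.5 239. ] [2. 5.] 0.033 -0.114
[ 0.48187785 -0.31231125  0.04435242]
```

```bash
python3 shift.py '[[0, 0, 0, 0.4, 0, 0, 0], [0, 0, 0, 0.304, 0, 0, 0], [0, 0, 0, 0, 0, 0, 0], [0, 0, 0, 0, 0, 0, 0]]'
```

```text
time: 15.75
tool_pos: [0.4826, -0.3131, 0.0012]
tool_rot: [0.001, 0.035, 0.999, -0.001]
contact_force: [1.4, 0.8, -2.8]
gripper_width: 0.197
grasp_force: 61.1
```

Run:
```python
from h import *
o=np.array([.5355,.0506]);n=np.array([.9975,-.0711]);d=np.array([.0711,.9975])
for cam in('scene','side'):
    im,p=snap(cam); f=im.astype(int)
    # rectified map of tray floor, 4 mm cells
    print(cam)
    for y in np.arange(-.100,-.212,-.006):
        l=''
        for x in np.arange(-.066,.067,.004):
            u=proj(p,[*(o+n*x+d*y),.006]); c=f[int(round(u[1])),int(round(u[0]))]; l+='G' if c[1]-c[0]>15 and c[1]-c[2]>8 else ('.' if c.min()>70 else '#')
        print(round(y,3),l)
```

```text
scene
-0.1 ..................................
-0.106 ..................................
-0.112 ..................................
-0.118 ..................................
-0.124 ..................................
-0.13 ..................................
-0.136 #.........GGGGGGGGGGGGGGG.........
-0.142 ...........GGGGGGGGGGGGGG.........
-0.148 ...........GGGGGGGGGGGGG.G.....###
-0.154 #...............................#.
-0.16 ................................#.
-0.166 .................................#
-0.172 ..................................
-0.178 ..................................
-0.184 ...............................#..
-0.19 ................................#.
-0.196 ..................................
-0.202 ..................................
-0.208 .................................#
side
-0.1 #.#######################.........
-0.106 ##########################G.......
-0.112 .#######################G#G.......
-0.118 ..#####################GGGGG......
-0.124 ..#####################GGGGG......
-0.13 ....###################GGGG.......
-0.136 ....###################GGGG.......
-0.142 #....##################.G.........
-0.148 ##...#################............
-0.154 ##....################............
-0.16 ###...###############.............
-0.166 ###....###############............
-0.172 ###....###############............
-0.178 ####...###############............
-0.184 ###....###############............
-0.19 ###....##############.............
-0.196 ......###############.............
-0.202 .....###############..............
-0.208 ###################...............
```

```bash
python3 shift.py '[[0, 0, 0, 0.04, 0, 0, 0], [0, 0, 0, 0, 0, 0, 0], [0.6, 0, 0, 0, 0, 0, 0], [1, 0, 0, 0, 0, 0, 0], [1, 0, 0, -0.64, 0, 0, 0]]'
python3 shift.py '[[1, 0, 0, -0.96, 0, 0, 0], [1, 0, 0, -0.96, 0, 0, 0], [1, 0.64, -0.64, 0, 0, 0, 0], [1, 0, 0, 0, 0, 0, 0]]'
cat > tr.py <<'E'
from h import *
o=np.array([.5355,.0506]);n=np.array([.9975,-.0711]);d=np.array([.0711,.9975])
def tray(cam):
    im,p=snap(cam); f=im.astype(int); print(cam)
    for y in np.arange(-.090,-.212,-.005):
        l=''
        for x in np.arange(-.066,.067,.003):
            u=proj(p,[*(o+n*x+d*y),.006]).round().astype(int)
            if not(0<=u[0]<512 and 0<=u[1]<384): l+=' ';continue
            c=f[u[1],u[0]]; l+='G' if c[1]-c[0]>15 and c[1]-c[2]>8 else ('.' if c.min()>70 else '#')
        print(round(y,3),l)
E
python3 -c "
from tr import *
tray('side');tray('wrist');s=manip.state();print(s['tool_pos'])"
```

```text
time: 16.48
tool_pos: [0.4793, -0.3105, 0.0344]
tool_rot: [-0.003, 0.035, 0.999, 0.002]
contact_force: [0.7, -0.3, -0.4]
gripper_width: 0.828
grasp_force: 0.0
time: 16.98
tool_pos: [0.4379, -0.3518, 0.1591]
tool_rot: [0.001, 0.037, 0.999, -0.001]
contact_force: [0.9, -0.3, -1.0]
gripper_width: 0.996
grasp_force: 0.0
side
-0.09 ########.....................................
-0.095 ########.....................................
-0.1 ########.....................................
-0.105 ########.......................G.##G.........
-0.11 ########.......................GG#GG.........
-0.115 ########.......................GGGGG.........
-0.12 ########......................GGGGGGG........
-0.125 #######........GGG...GG....G..GGGGGG.........
-0.13 #######........GGGGGGGGGGGGGGGGGGGGG.........
-0.135 #######........GGGGGGGGGGGGGGGGGGGGG.........
-0.14 ######.........GGGGGGGGGGGGGGGGGGG...........
-0.145 ######.........GGGGGGGGGGGGGGG...............
-0.15 #####............GG.........G................
-0.155 #####........................................
-0.16 ###..................................
[... 1186 characters left out ...]
........#.#.....................#
-0.155 #...........................................#
-0.16 ##..........................................#
-0.165 ##..........................................#
-0.17 ##..........................................#
-0.175 ##..........................................#
-0.18 ##..........................................#
-0.185 ##..........................................#
-0.19 ##..........................................#
-0.195 ##....#......................................
-0.2 #############################################
-0.205 #############################################
-0.21 #############################################
[ 0.43876486 -0.34965936  0.15732476]
```

All three offcuts lie in the tray. Now the board.

Run:
```python
from h import *
p=manip.camera_params('scene');q=manip.camera_params('side')
print(ray(p,(399,242),.039),ray(q,(189,134),.039),manip.state()['tool_pos'],manip.state()['joint_pos'])
```

```text
[0.49029975 0.3703651  0.039     ] [0.48762416 0.35565634 0.039     ] [ 0.43876486 -0.34965936  0.15732476] [-8.05756361e-01 -6.99669879e-02  1.80517331e+00  4.64761631e-04
  1.40670948e+00 -2.30458969e+00]
```

```bash
python3 shift.py '[[1, 0, 0.936, -0.32, 0, 0, 0], [1, 0, 0.936, -0.32, 0, 0, 0], [1, 0, 0.936, -0.32, 0, 0, 0], [1, -0.016, 0.96, 0, 0, 0, 0], [1, -0.016, 0.96, 0, 0, 0, 0]]'
python3 shift.py '[[1, -0.016, 0.96, 0, 0, 0, 0], [1, -0.016, 0.96, 0, 0, 0, 0], [1, -0.016, 0.96, 0, 0, 0, 0], [1, 0, 0.96, 0, 0, 0, 0], [1, 0, 0.96, 0, 0, 0, 0]]'
python3 shift.py '[[1, 0, 0.896, 0, 0, 0, 0], [1, 0, 0, 0, 0, 0, 0], [1, 0, 0, 0, 0, 0, 0]]'
python3 - <<'E'
from h import *
im,p=snap('wrist','w5.png'); np.save('w5.npy',im); import pickle; pickle.dump(p,open('w5.pkl','wb'))
s=manip.state(); print(s['tool_pos'],trot().as_matrix().round(3).tolist(),s['joint_pos'][5])
print('expect',proj(p,[.489,.363,.039]))
hsv=cv2.cvtColor(im,cv2.COLOR_RGB2HSV); f=im.astype(int)
m=((hsv[...,1]<70)&(hsv[...,2]>90)).astype(np.uint8); m=cv2.morphologyEx(m,cv2.MORPH_CLOSE,np.ones((5,5)))
for c in cv2.findContours(m,0,1)[0]:
    if cv2.contourArea(c)>80: print('grey',cv2.contourArea(c),cv2.minAreaRect(c))
# pcb: darker/more saturated green than bench
for y in range(100,250,6):
    print(y,''.join({0:'.',1:'g',2:'W',3:'#'}[2 if (hsv[y,x,1]<70 and hsv[y,x,2]>90) else 3 if hsv[y,x,2]<60 else 1 if (hsv[y,x,1]>165) else 0] for x in range(200,420,3)))
E
```

```text
time: 17.7
tool_pos: [0.462, -0.0522, 0.2173]
tool_rot: [0.0, 0.035, 0.999, 0.0]
contact_force: [1.5, -0.2, -1.1]
gripper_width: 0.998
grasp_force: 0.0
time: 18.32
tool_pos: [0.4853, 0.2471, 0.2168]
tool_rot: [-0.0, 0.035, 0.999, -0.0]
contact_force: [1.1, -0.5, -0.4]
gripper_width: 1.001
grasp_force: 0.0
time: 18.7
tool_pos: [0.4894, 0.3004, 0.2165]
tool_rot: [-0.001, 0.035, 0.999, -0.001]
contact_force: [0.3, -0.7, -1.2]
gripper_width: 1.001
grasp_force: 0.0
[0.48968655 0.29969782 0.21684734] [[-0.998, 0.071, -0.001], [0.071, 0.998, -0.001], [0.001, -0.001, -1.0]] -1.0805206417536444
expect [299.17254662 167.49011772]
grey 490.5 ((452.300048828125, 223.60000610351562), (72.89581298828125, 10.733125686645508), 63.43495178222656)
grey 12305.5 ((76.64948272705078, 235.78866577148438), (134.31585693359375, 156.97427368164062), 87.39744567871094)
grey 2495.5 ((294.3582763671875, 168.28802490234375), (46.48252868652344, 89.4671401977539), 64.35899353027344)
100 ..........................................................................
106 .................................................
[... 1142 characters left out ...]
..............WWWWWgWWW.............................................
202 ......................ggg.................................................
208 ..........................................................................
214 ..........................................................................
220 ..........................................................................
226 ..........................................................................
232 ..........................................................................
238 .............................................####.........................
244 .............................................#####....#...................
```

Run:
```python
from h import *
import pickle
im=np.load('w5.npy');p=pickle.load(open('w5.pkl','rb'))
hsv=cv2.cvtColor(im,cv2.COLOR_RGB2HSV)
print([hsv[166,x].tolist() for x in (262,300)],[hsv[178,x].tolist() for x in(255,290)],hsv[190,262])
m=((hsv[...,1]<70)&(hsv[...,2]>90)).astype(np.uint8); m=cv2.morphologyEx(m,cv2.MORPH_OPEN,np.ones((7,7)))
def show(c,z,n):
    r=cv2.minAreaRect(c); b=cv2.boxPoints(r); w=np.array([ray(p,q,z)[:2] for q in b]); e=w[1]-w[0],w[2]-w[1]
    L=[np.linalg.norm(k) for k in e]; k=e[int(np.argmax(L))]
    print(n,r,w.mean(0).round(4),np.round(L,4),'long axis ang',np.arctan2(k[1],k[0]).round(3))
for c in cv2.findContours(m,0,1)[0]:
    if cv2.contourArea(c)>300: show(c,.039,'sink')
g=cv2.inRange(hsv,(0,166,0),(180,255,255))|cv2.inRange(hsv,(0,0,85),(180,70,255))
g[:110]=0;g[215:]=0;g[:,:235]=0;g[:,370:]=0
g=cv2.morphologyEx(cv2.morphologyEx(g,cv2.MORPH_CLOSE,np.ones((7,7))),cv2.MORPH_OPEN,np.ones((9,9)))
for c in cv2.findContours(g,0,1)[0]:
    if cv2.contourArea(c)>300: show(c,.003,'pcb')
```

```text
[[34, 12, 171], [20, 11, 141]] [[35, 16, 201], [13, 21, 174]] [ 36  19 201]
sink ((259.5923156738281, 184.16152954101562), (35.101829528808594, 11.287158966064453), 60.2551155090332) [0.5085 0.309 ] [0.0152 0.0487] long axis ang 0.447
sink ((64.48927307128906, 214.98654174804688), (92.49192810058594, 148.62326049804688), 77.9977035522461) [0.537  0.0311] [0.2071 0.1313] long axis ang 1.705
sink ((305.73077392578125, 163.6538543701172), (32.621131896972656, 65.61437225341797), 60.2551155090332) [0.485  0.3714] [0.0844 0.044 ] long axis ang 2.028
pcb ((301.0168151855469, 159.83526611328125), (51.832733154296875, 109.7884750366211), 61.01118087768555) [0.4864 0.3703] [0.154  0.0757] long axis ang 2.007
```

In the tool's units: 0.05 m is 0.8, 0.0328 m is 0.5248.

```bash
python3 shift.py '[[1, 0, 0, 0, 0, 0, 0.176], [1, 0, 0, 0, 0, 0, 0.176], [1, 0, 0, 0, 0, 0, 0.176], [1, 0, 0, 0, 0, 0, 0.176], [1, 0, 0, 0, 0, 0, 0.176]]'
python3 shift.py '[[1, 0, 0, 0, 0, 0, 0.176], [1, 0.5248, 0.216, 0, 0, 0, 0], [1, 0.5248, 0.216, 0, 0, 0, 0], [1, 0, 0, 0.8, 0, 0, 0], [1, 0, 0, 0, 0, 0, 0]]'
python3 shift.py '[[1, 0, 0, 0, 0, 0, 0]]'
python3 - <<'E'
from h import *
im,p=snap('wrist'); s=manip.state(); T=trot().as_matrix(); print(s['tool_pos'],T.round(3).tolist(),s['joint_pos'][5])
hsv=cv2.cvtColor(im,cv2.COLOR_RGB2HSV)
print('exp',proj(p,[.486,.3705,.039]))
m=cv2.inRange(hsv,(0,0,85),(180,70,255)); m=cv2.morphologyEx(m,cv2.MORPH_OPEN,np.ones((9,9)))
for c in cv2.findContours(m,0,1)[0]:
    if cv2.contourArea(c)>300:
        r=cv2.minAreaRect(c); print(r)
        b=cv2.boxPoints(r); w=np.array([ray(p,q,.039)[:2] for q in b]); e=w[1]-w[0],w[2]-w[1]
        print(w.mean(0).round(4),[np.linalg.norm(k).round(4) for k in e],[np.arctan2(k[1],k[0]).round(3) for k in e])
E
```

```text
time: 19.38
tool_pos: [0.4903, 0.2985, 0.2175]
tool_rot: [0.0, 0.461, 0.887, -0.0]
contact_force: [0.6, -0.1, -0.1]
gripper_width: 1.0
grasp_force: 0.0
time: 20.0
tool_pos: [0.4836, 0.3681, 0.1625]
tool_rot: [-0.002, 0.535, 0.845, -0.004]
contact_force: [0.0, -0.9, -0.2]
gripper_width: 1.001
grasp_force: 0.0
time: 20.12
tool_pos: [0.4869, 0.3699, 0.1686]
tool_rot: [0.0, 0.535, 0.845, 0.0]
contact_force: [-0.1, 0.7, -1.0]
gripper_width: 1.0
grasp_force: 0.0
[0.48748095 0.37036702 0.16969799] [[-0.428, 0.904, 0.002], [0.904, 0.428, 0.001], [0.0, 0.003, -1.0]] 0.08562348003235525
exp [252.63476588 178.77386891]
((252.5, 224.0), (12.0, 37.0), 90.0)
[0.5101 0.3192] [np.float64(0.045), np.float64(0.0158)] [np.float64(0.442), np.float64(-1.111)]
((252.0, 172.0), (66.0, 36.0), 90.0)
[0.4825 0.3763] [np.float64(0.0404), np.float64(0.0778)] [np.float64(0.442), np.float64(-1.112)]
```

In the tool's units: 0.05 m is 0.8, 0.002 m is 0.032.

```bash
python3 shift.py '[[1, 0.032, 0, 0.8, 0, 0, 0], [1, 0, 0, 0.8, 0, 0, 0], [1, 0, 0, 0.64, 0, 0, 0], [1, 0, 0, 0.32, 0, 0, 0], [1, 0, 0, 0, 0, 0, 0]]'
python3 shift.py '[[1, 0, 0, 0.16, 0, 0, 0], [1, 0, 0, 0.176, 0, 0, 0], [1, 0, 0, 0, 0, 0, 0]]'
python3 shift.py '[[0, 0, 0, 0, 0, 0, 0], [0, 0, 0, 0, 0, 0, 0], [0, 0, 0, 0, 0, 0, 0], [0, 0, 0, 0, 0, 0, 0]]'
```

```text
time: 20.8
tool_pos: [0.4856, 0.3722, 0.0076]
tool_rot: [-0.0, 0.534, 0.845, -0.0]
contact_force: [0.1, 0.2, 0.1]
gripper_width: 1.0
grasp_force: 0.0
time: 21.18
tool_pos: [0.4849, 0.3722, -0.0142]
tool_rot: [-0.0, 0.534, 0.845, -0.001]
contact_force: [0.3, -0.7, -0.1]
gripper_width: 0.997
grasp_force: 0.0
time: 21.68
tool_pos: [0.4861, 0.3729, -0.0128]
tool_rot: [0.0, 0.534, 0.845, 0.001]
contact_force: [0.2, 0.1, 2.7]
gripper_width: 0.452
grasp_force: 64.0
```

```bash
python3 shift.py '[[0, 0, 0, -0.48, 0, 0, 0], [0, 0, 0, -0.8, 0, 0, 0], [0, 0, 0, -0.8, 0, 0, 0], [0, 0, 0, -0.48, 0, 0, 0.172], [0, 0, 0, 0, 0, 0, 0.172]]'
python3 shift.py '[[0, 0, 0, 0, 0, 0, 0.172], [0, -0.8368, 0.1952, 0, 0, 0, 0], [0, -0.8368, 0.1952, 0, 0, 0, 0], [0, -0.8368, 0.1952, 0, 0, 0, 0], [0, -0.8368, 0.1952, 0, 0, 0, 0]]'
python3 shift.py '[[0, -0.8368, 0.1952, 0, 0, 0, 0], [0, -0.8368, 0.1952, 0, 0, 0, 0], [0, 0, 0, 0.4, 0, 0, 0], [0, 0, 0, 0.32, 0, 0, 0], [0, 0, 0, 0, 0, 0, 0]]'
python3 - <<'E'
from h import *
im,p=snap('side'); np.save('side6.npy',im); iw,pw=snap('wrist'); np.save('w6.npy',iw); isc,psc=snap('scene'); np.save('sc6.npy',isc)
import pickle; pickle.dump(pw,open('w6.pkl','wb'))
s=manip.state(); print(s['tool_pos'],trot().as_matrix().round(3).tolist(),s['joint_pos'][5],s['gripper_width'],s['grasp_force'])
E
```

```text
time: 22.3
tool_pos: [0.487, 0.3734, 0.15]
tool_rot: [0.001, 0.673, 0.74, 0.003]
contact_force: [-0.3, -0.6, -3.2]
gripper_width: 0.452
grasp_force: 63.6
time: 22.92
tool_pos: [0.5183, 0.1586, 0.1454]
tool_rot: [-0.0, 0.732, 0.681, -0.001]
contact_force: [1.1, -0.1, -2.7]
gripper_width: 0.453
grasp_force: 63.5
time: 23.55
tool_pos: [0.5333, 0.0548, 0.0981]
tool_rot: [-0.002, 0.732, 0.681, -0.002]
contact_force: [-0.3, -0.2, -3.3]
gripper_width: 0.448
grasp_force: 63.4
[0.53623473 0.05490948 0.10204335] [[0.071, 0.997, 0.001], [0.997, -0.071, -0.0], [0.0, 0.001, -1.0]] 0.03470725487334352 0.45117185478268473 63.35519313812256
```

Run:
```python
from h import *
import pickle
o=np.array([.5355,.0506]);n=np.array([.9975,-.0711]);d=np.array([.0711,.9975])
im=np.load('side6.npy');p=manip.camera_params('side')
print('pred front corners',[proj(p,[*(o+n*a+d*b),z]).round(1).tolist() for b in(-.078,.082) for a in(-.038,.038) for z in(.115,)])
h=cv2.cvtColor(im,cv2.COLOR_RGB2HSV)
for y in range(130,225,3): print(y,''.join('G' if (im[y,x,1]>im[y,x,0]+22) and im[y,x,1]<105 else 'W' if h[y,x,1]<50 and h[y,x,2]>150 else 'm' if h[y,x,1]<60 and h[y,x,2]>70 else '#' if h[y,x,2]<=70 else '.' for x in range(180,260)))
```

```text
pred front corners [[200.8, 196.9], [233.9, 194.9], [199.3, 155.5], [228.8, 154.0]]
130 ......G......G.######################################mmmmmmmmm..................
133 ....G##############################################..#########G.................
136 ....G########m...G.#############################G....Gmm######G.................
139 .....G######mG......G#########################G........######G..................
142 ......G######.........G######################G.......G######G...................
145 .......G#######G.....G#######GGGG....GGG.#####G....G#######G....................
148 .........G#######GGGG######G.............G###############.......................
151 ..........G###############G...........mm.mm#############G.......................
154 ............G############mmmmmmmmmWmmWWWWmmm######GGGG..........................
157 ....................G###mmmmmWmmmmmmmmmmmmmmmm##G...............................
160 ....................GG#mmmmmmmmmmmmmmmmmmmmmmm##G...............................
163 ....................GG#mmmmWWWWWWWWWWWWmmmmmmmm#G..............GG..........GG
[... 1003 characters left out ...]
WW..................
202 ..............mmmm#mmmmmmmmmmmmmmmmmmmmmmmmmmmmmmmmmmmmmmmmmmm............mmmWWW
205 ..............mmmmmmmmmmmmmmmmmmmmmmmmmmmmmmmmmmmmmmmmmmmmmmmm..........WWWWWWWW
208 ..............mmmmmmmmmmmmmmmmmmmmmmmmmmmmmmmmmmmmmmWWWWmmmmmmm.........mmmmmmmm
211 ..............WmmmmmmmmmmmmmmmmmmmmmmmmmmmmmmmmmmmmWWWWWmmmmmWWW...mWm..mmmmmmmm
214 .............mWWWmmmmmmWWWWWWWWWWWWWWWWWWWWWWWWWWWWWWWWWWmmmmmWWWWWWWWWWmmmmmmmm
217 .............mWWWmmmmmmWWWWWWWWWWWWWWWWWWWWWWWWWWWWWWWWWWWWWWWWWWWWWWWWmmmmmmmmm
220 .............mWWWWmmmmWWWWWWWWWWWWWWWWWWWWWWWWWWWWWWWWWWWWmmmmmmmmmmmmmmmmmmmmmm
223 .GGGGGGGGGGGGmWWWmmmmmmWWWWWWWWWWWWWWWWWWWWWWWWWWWWWWWWWWWmmmmmmmmmmmmmmmmmmmmmm
```

Run:
```python
from h import *
import pickle
o=np.array([.5355,.0506]);n=np.array([.9975,-.0711]);d=np.array([.0711,.9975])
im=np.load('w6.npy');p=pickle.load(open('w6.pkl','rb'))
for nm,b,z,xs in(('board back',.082,.115,(-.038,.038)),('board',.05,.118,(-.038,.038)),('fence in top',.09,.058,(-.042,.042)),('fence out',.09,.058,(-.054,.054)),('plate',.106,.048,(-.058,.058)),('stop in/out top',.093,.058,(-.04,.04)),('stop out',.105,.058,(-.04,.04))):
    print(nm,[proj(p,[*(o+n*a+d*b),z]).round(1).tolist() for a in xs])
h=cv2.cvtColor(im,cv2.COLOR_RGB2HSV)
for y in range(60,240,6): print('%3d'%y,''.join('G' if (int(im[y,x,1])>int(im[y,x,0])+22) and im[y,x,1]<95 else 'W' if h[y,x,1]<60 and h[y,x,2]>150 else 'm' if h[y,x,1]<70 and h[y,x,2]>70 else '#' if h[y,x,2]<=70 else '.' for x in range(160,345,2)))
```

```text
board back [[189.6, 101.9], [323.4, 101.9]]
board [[191.9, 158.8], [320.9, 158.9]]
fence in top [[201.1, 95.4], [310.8, 95.3]]
fence out [[185.5, 95.4], [326.5, 95.3]]
plate [[182.2, 74.9], [329.8, 74.8]]
stop in/out top [[203.5, 91.2], [308.4, 91.1]]
stop out [[202.7, 74.2], [309.3, 74.1]]
 60 .............................................................................................
 66 .............................................................................................
 72 ............WWWWWWWWWWWWWWWWWWWWWWWWWWWWWWWWWWWWWWWWWWWWWWWWWWWWWWWWWWWWWWWWWWWWWWWWWW.......
 78 ............WmmmmmmmmmmmmmmmmmmmmmmmmmmmmmmmmmmmmmmmmmmmmmmmmmmmmmmmmmmmmmmmmmmmmmmmmW.......
 84 ............WWmmmmmmmmmmmmmmmmmmmmmmmmmmmmmmmmmmmmmmmmmmmmmmmmmmmmmmmmmmmmmmmmmmmmmmWm.......
 90 ............WWmmmmmmm##mmmm##########mmmm##mmmmmmm#mm########################mmmmmmmWm.......
 96 ............mWmmmmmmm#mWWWWWWWWWWWWWWWWWWWWWWWWWWWWWWWWWWWWWWWWWWWWWWWWWWWWmmmmmmmmmW........
102 .............W......................GGG.G.....................GGGGG..............mmmW........
108 .............W......
[... 1431 characters left out ...]
mWm...........
198 ...............mW.........mWWmmmmWWWmmWWWWmWWWWWWWWmmWWWmmmWWWmmmmWW.........mmmW............
204 ................W.........mWWmmmmWWWmmWWWWmWWWWWWWWmWWWWmmmWWWmmmWWW.........GmmW............
210 ................Wm........mWWmmmmWWWmmWWWWmWWWWWWWWmWWWWmmmWWmmmmWWW.........mmmW............
216 ................Wm.........WWmmmmWWWmmWWWWmWWmWWWWWmWWWWmmmWWmmmmWWWG........mmWW............
222 ................mm.........WWmmmmWWWmmWWWWmWWmWWWWmmWWWWmmmWWmmmmWWmG........mmWm............
228 GGGGGGGGGGGGGGGGmm....GmmmmWWWmmmWWWmmWWWWmWWmWWWWmmWWWWmmmWWmmmmWWmmmmmG....#mW.............
234 GGGGGGGGGGGGGGGG.mG###mmmm#WWWmmmWWWmmmmWWmmmmWWWmmmWWWmmmmWWmmmmWWmmmmmm##GG#mm.............
```

```bash
python3 shift.py '[[0, 0, 0.032, 0.32, 0, 0, 0], [0, 0, 0, 0.32, 0, 0, 0], [0, 0, 0, 0.224, 0, 0, 0], [0, 0, 0, 0.096, 0, 0, 0], [0, 0, 0, 0, 0, 0, 0]]'
python3 shift.py '[[0, 0, 0, 0.048, 0, 0, 0], [0, 0, 0, 0, 0, 0, 0]]'
python3 shift.py '[[0, 0, 0, 0.032, 0, 0, 0], [0, 0, 0, 0, 0, 0, 0]]'
```

```text
time: 24.32
tool_pos: [0.5375, 0.0541, 0.0408]
tool_rot: [-0.0, 0.732, 0.681, -0.0]
contact_force: [1.4, -0.4, -2.6]
gripper_width: 0.453
grasp_force: 63.5
time: 24.58
tool_pos: [0.5382, 0.0541, 0.0389]
tool_rot: [0.0, 0.732, 0.681, 0.0]
contact_force: [0.2, 0.2, -2.4]
gripper_width: 0.454
grasp_force: 63.5
time: 24.82
tool_pos: [0.5379, 0.0541, 0.0365]
tool_rot: [-0.0, 0.732, 0.681, 0.0]
contact_force: [-0.7, 0.4, -3.4]
gripper_width: 0.457
grasp_force: 63.5
```

In the tool's units: 0.001 m is 0.016.

```bash
python3 shift.py '[[0, 0, 0, 0.016, 0, 0, 0], [0, 0, 0, 0, 0, 0, 0]]'; python3 shift.py '[[0, 0, 0, 0.016, 0, 0, 0], [0, 0, 0, 0, 0, 0, 0]]'
```

```text
time: 25.08
tool_pos: [0.5378, 0.0541, 0.0354]
tool_rot: [-0.0, 0.732, 0.681, -0.0]
contact_force: [0.1, -1.1, -2.2]
gripper_width: 0.453
grasp_force: 63.5
time: 25.32
tool_pos: [0.538, 0.0541, 0.0352]
tool_rot: [-0.0, 0.732, 0.681, -0.0]
contact_force: [-3.9, 0.2, 3.6]
gripper_width: 0.455
grasp_force: 64.2
```

In the tool's units: 0.0007 m is 0.0112.

```bash
python3 shift.py '[[0, 0, 0, 0.0112, 0, 0, 0], [0, 0, 0, 0, 0, 0, 0]]'
```

```text
time: 25.58
tool_pos: [0.538, 0.0541, 0.0352]
tool_rot: [-0.0, 0.732, 0.681, -0.0]
contact_force: [-6.4, -0.2, 8.6]
gripper_width: 0.453
grasp_force: 64.8
```

```bash
python3 shift.py '[[0.5, 0, 0, -0.016, 0, 0, 0], [0.6, 0, 0, 0, 0, 0, 0], [0.8, 0, 0, 0, 0, 0, 0], [0.8, 0, 0, -0.48, 0, 0, 0], [0.8, 0, 0, -0.8, 0, 0, 0]]'
python3 shift.py '[[0.8, 0, 0, -0.8, 0, 0, 0], [0.8, 0, 0, -0.48, 0, 0, 0], [0.8, 0, 0, 0, 0, 0, 0], [0.8, 0, 0, 0, 0, 0, 0]]'
python3 - <<'E'
from h import *
o=np.array([.5355,.0506]);n=np.array([.9975,-.0711]);d=np.array([.0711,.9975])
s=manip.state(); print(s['tool_pos'])
for cam in('wrist','side'):
    im,p=snap(cam); np.save(cam+'7.npy',im); f=im.astype(int)
    print(cam)
    # rectified at z=.05, nest coordinates
    for y in np.arange(.11,-.116,-.008):
        l=''
        for x in np.arange(-.06,.061,.002):
            u=proj(p,[*(o+n*x+d*y),.051]).round().astype(int)
            if not(0<=u[0]<512 and 0<=u[1]<384): l+=' ';continue
            c=f[u[1],u[0]]; l+='G' if c[1]-c[0]>18 else ('W' if c.min()>140 else 'm' if c.min()>65 else '#')
        print('%6.3f'%y,l)
E
```

```text
time: 26.2
tool_pos: [0.5359, 0.0541, 0.1131]
tool_rot: [-0.002, 0.732, 0.681, -0.002]
contact_force: [0.9, 0.2, -0.7]
gripper_width: 0.801
grasp_force: 0.0
time: 26.7
tool_pos: [0.5371, 0.0541, 0.1931]
tool_rot: [-0.001, 0.732, 0.681, -0.001]
contact_force: [-0.3, 1.0, -0.8]
gripper_width: 0.796
grasp_force: 0.0
[0.53712764 0.05413839 0.19312107]
wrist
 0.110 GGGGGGGGGGGGGGGGGGGGGGGGGGGGGGGGGGGGGGGGGGGGGGGGGGGGGGGGGGGGG
 0.102 GGWWmmmmmmmmmmmmmmmmmmmmmmmmmmmmmmmmmmmmmmmmmmmmmmmmmmmmmmWmG
 0.094 GGWmmmmmmmmmmmmmmmmmmmmmmmmmmmmmmmmmmmmmmmmmmmmmmmmmmmmmmmWmG
 0.086 GGWmmmmmmmWWWWWWWWWWWWWWWWWWWWWWWWWWWWWWWWWWWWWWWWWWmmmmmmmWG
 0.078 GGWmmmmmmmWWmGGGGGGGGGGGGGGGGGGGGGGGGGGGGGGGGGGGGGmmmmmmmmWmG
 0.070 GGWmWWWWmmWWGGGGG#################GGGGGGGGmWWWWmGGWm#mWWWmWGG
 0.062 GGWmmmmmmmWWmGGGGGGGGGGGGGGGGGGGGGGGGGGGGGGG##GGGGWWmmmmmmmmG
 0.054 GGWmmmmmmmWWmGGGGGGGGGGGGGGGGGGGGGGGGGGGGGGGGGGGGGmmmmmmmmWmG
 0.046 GGWmmmmmmmWWmGGGGGGGGGGGGGGGGGGGGGGGGGGGGGGGGGGGGGmmmmmmmmWGG
 0.038 GGWmmmmmmmWWWGGGGGGGWmmWWWWWWWWWWmWWWmWWmWWGGGGGGGWmmmmmmmWmG
 0.030 GGWmmmmmmmWWGGmmmmGGWWWWWWWWWWWWWmWWWmWWmWWGGmm
[... 2562 characters left out ...]
mmmmmmmWWW
-0.042 GWWWWmmmmmmmmmm#######mGmmGGmmmmmmmmmmmG##########mmmmmmmmmWG
-0.050 GmWWmmmmmmmmm#GGG#mmmWWWWWWWWWWWWWWWWWWWWWWmmm#GGGmmmmm#mmmmG
-0.058 GGmmmm#mmmmmmmGGGGmmWWWWWWWWWWWWWWWWWWWWWWWmmmGGGGmmmm##mmmGG
-0.066 GGmmmmmmmmmmmmGGGGmmmWWWmmmWWWWWWmmmmmmmmWmmmmGGGGmmmmmmmmmGG
-0.074 GGmmmmmmmmmmmmGGGGGmmmmmmmmmmmmGGmmmmmmmmmmmmGGGGGGmmmmmmmmmm
-0.082 GWWmmmmmmmmmmmmmmmmmmmmmmmmmmmmmmmmmmmmmmmmmmWWWWWWWWWWWWWWWW
-0.090 GWWWWWmmmmmWWWWWWWWWmWWWWWWWWWWWWWWWWWWWWWWWWWWWWWWWWmWWWWWWW
-0.098 GWWWmmmmmmmWWWWWWmWWWWWWWWWWWWWWWWWWWWWWWWWWWWWWWWWWWmmmmmmmm
-0.106 mWWWmmmmmmmWWWWWWWmWWWWWWWWWWWWWWWWWmWWWWWWWWWWWWWWWmmmmmmmmm
-0.114 GmWWmmmmmmmmmmWWWmmmmmmmmmmmmmmWWWWWmmmmmmmmmWWWWWWWWmmmmmmmm
```

Rectified views show the board flat between the fences, its edges at x≈-35 to +39 mm and y≈-78 to +82 mm, and the bed clear. Next is the gate.

Careful with the scale: shifts go in shares of 62.5 mm. That gives: -0.0325 m is -0.52, -0.0316 m is -0.5056.

```bash
python3 shift.py '[[0.4, 0, 0, 0, 0, 0, -0.1745], [0.4, 0, 0, 0, 0, 0, -0.1745], [0.4, 0, 0, 0, 0, 0, -0.1745], [0.4, 0, 0, 0, 0, 0, -0.1745], [0.4, 0, 0, 0, 0, 0, -0.1745]]'
python3 shift.py '[[0.4, 0, 0, 0, 0, 0, -0.1745], [0.4, 0, 0, 0, 0, 0, -0.1745], [0.4, 0, 0, 0, 0, 0, -0.1745], [0.4, 0, 0, 0, 0, 0, -0.175], [0.4, -0.5056, -0.52, 0, 0, 0, 0]]'
python3 shift.py '[[0.4, -0.5056, -0.52, 0, 0, 0, 0], [0.4, -0.5056, -0.52, 0, 0, 0, 0], [0.4, 0, 0, 0, 0, 0, 0], [0.4, 0, 0, 0, 0, 0, 0]]'
python3 - <<'E'
from h import *
o=np.array([.5355,.0506]);n=np.array([.9975,-.0711]);d=np.array([.0711,.9975])
s=manip.state(); print(s['tool_pos'],trot().as_matrix().round(3).tolist(),s['joint_pos'][5])
im,p=snap('wrist'); f=im.astype(int)
print('exp tab top',proj(p,[.6246,-.05,.096]))
for y in np.arange(-.075,-.116,-.002):
    l=''
    for x in np.arange(.06,.14,.001):
        u=proj(p,[*(o+n*x+d*y),.096]).round().astype(int); c=f[u[1],u[0]]; l+='G' if c[1]-c[0]>18 else chr(48+min(9,c.mean().astype(int)//25))
    print('%6.3f'%y,l)
E
```

```text
time: 27.42
tool_pos: [0.5369, 0.0541, 0.1926]
tool_rot: [-0.002, 0.373, 0.928, -0.001]
contact_force: [0.3, -0.3, -0.4]
gripper_width: 0.4
grasp_force: 0.0
time: 28.05
tool_pos: [0.5658, 0.0207, 0.1928]
tool_rot: [-0.002, 0.034, 0.999, 0.0]
contact_force: [1.4, 0.2, 1.0]
gripper_width: 0.395
grasp_force: 0.0
time: 28.55
tool_pos: [0.6245, -0.0495, 0.193]
tool_rot: [-0.002, 0.036, 0.999, 0.0]
contact_force: [0.1, 0.0, 0.1]
gripper_width: 0.4
grasp_force: 0.0
[ 0.62449404 -0.0495426   0.19302672] [[-0.997, 0.072, -0.003], [0.072, 0.997, 0.001], [0.003, 0.001, -1.0]] -1.6969751250825007
exp tab top [251.56375522 185.77467571]
-0.075 777777777777777766666666666666555555555555555555477777777777777777777766666666666
-0.077 777777777777777777777778888887777777777777777777777788777777777777777777777777777
-0.079 444556554444444445555555555555555555555555555555555555555555555556666666455555444
-0.081 334678764333333333333333333333333333346676543333333333333333333333333333467776433
-0.083 333466543333333333333333333333333333245666533333333333333333333333333333467776433
-0.085 3333333333333333
[... 700 characters left out ...]
33333333222222222222222222222222222223333333333333333333333333333333333333333
-0.103 333445443333222222222222222222222222223444433333333333333333333333333333356554333
-0.105 334677764333222222222222222222222222245666643333333333333333333333333333467776433
-0.107 334567653333222222222233222222222333345555433333333333333333333333333333467665433
-0.109 33222222GGGGGGGGGGGGGGGGGGGGGGGGGGGGGGGGGGGGGGGGGG3333332222222222333333333333GGG
-0.111 3GGGGGGGGGGGGGGGGGGGGGGGGGGGGGGGGGGGGGGGGGGGGGGGGGGGGGGGGGGGGGGGGGGGGGGGGGGGGGGGG
-0.113 4GGGGGGGGGGGGGGGGGGGGGGGGGGGGGGGGGGGGGGGGGGGGGGGGGGGGGGGGGGGGGGGGGGGGGGGGGGGGGGGG
-0.115 5GGGGGGGGGGGGGGGGGGGGGGGGGGGGGGGGGGGGGGGGGGGGGGGGGGGGGGGGGGGGGGGGGGGGGGGGGGGGGGGG
```

```bash
python3 shift.py '[[0.4, 0, 0, 0.8, 0, 0, 0], [0.4, 0, 0, 0.8, 0, 0, 0], [0.4, 0, 0, 0.48, 0, 0, 0], [0.4, 0, 0, 0.32, 0, 0, 0], [0.4, 0, 0, 0, 0, 0, 0]]'
python3 shift.py '[[0, 0, 0, 0, 0, 0, 0], [0, 0, 0, 0, 0, 0, 0], [0, 0, 0, 0, 0, 0, 0]]'
```

```text
time: 29.22
tool_pos: [0.6241, -0.0491, 0.0434]
tool_rot: [-0.001, 0.035, 0.999, 0.0]
contact_force: [-0.4, 0.1, -1.2]
gripper_width: 0.4
grasp_force: 0.0
time: 29.6
tool_pos: [0.6269, -0.0511, 0.0472]
tool_rot: [0.002, 0.036, 0.999, -0.001]
contact_force: [-2.3, -4.7, 4.6]
gripper_width: 0.097
grasp_force: 62.7
```

In the tool's units: 0.018 m is 0.288, 0.014 m is 0.224.

```bash
python3 shift.py '[[0, 0.288, 0, 0, 0, 0, 0], [0, 0.288, 0, 0, 0, 0, 0], [0, 0.288, 0, 0, 0, 0, 0], [0, 0.288, 0, 0, 0, 0, 0], [0, 0.224, 0, 0, 0, 0, 0]]'
python3 shift.py '[[0, 0.064, 0, 0, 0, 0, 0], [0, 0, 0, 0, 0, 0, 0], [0, 0, 0, 0, 0, 0, 0]]'
python3 -c "
from h import *
s=manip.state();w=s['tool_pos'][:2]-[.5355,.0506];print(s['tool_pos'],w@[.9975,-.0711],w@[.0711,.9975],s['contact_force'])"
```

```text
time: 30.22
tool_pos: [0.5414, -0.0447, 0.0472]
tool_rot: [0.003, 0.036, 0.999, -0.001]
contact_force: [2.1, -3.9, 6.4]
gripper_width: 0.099
grasp_force: 62.7
time: 30.6
tool_pos: [0.537, -0.0443, 0.0472]
tool_rot: [0.002, 0.036, 0.999, -0.001]
contact_force: [-1.7, -4.5, 8.0]
gripper_width: 0.102
grasp_force: 63.1
[ 0.53704069 -0.04434907  0.04717148] 0.008287721594917415 -0.09460214942856952 [-1.6569936  -4.48738839  7.95006257]
```

In the tool's units: 0.004 m is 0.064.

```bash
python3 shift.py '[[0, 0.064, 0, 0, 0, 0, 0], [0, 0, 0, 0, 0, 0, 0]]'; python3 shift.py '[[0, 0.048, 0, 0, 0, 0, 0], [0, 0, 0, 0, 0, 0, 0]]'
```

```text
time: 30.85
tool_pos: [0.5334, -0.0441, 0.0472]
tool_rot: [0.002, 0.036, 0.999, -0.001]
contact_force: [-0.6, -3.8, 7.0]
gripper_width: 0.102
grasp_force: 62.8
time: 31.1
tool_pos: [0.5322, -0.044, 0.0472]
tool_rot: [0.004, 0.036, 0.999, -0.001]
contact_force: [7.1, -4.1, 0.7]
gripper_width: 0.098
grasp_force: 62.2
```

In the tool's units: 0.002 m is 0.032.

```bash
python3 shift.py '[[0, 0.032, 0, 0, 0, 0, 0], [0, 0, 0, 0, 0, 0, 0]]'; python3 shift.py '[[0, 0.032, 0, 0, 0, 0, 0], [0, 0, 0, 0, 0, 0, 0]]'
```

```text
time: 31.35
tool_pos: [0.5323, -0.044, 0.0472]
tool_rot: [0.007, 0.036, 0.999, -0.001]
contact_force: [14.4, -4.7, -4.1]
gripper_width: 0.099
grasp_force: 61.2
time: 31.6
tool_pos: [0.5324, -0.044, 0.0473]
tool_rot: [0.01, 0.036, 0.999, -0.001]
contact_force: [23.5, -4.8, -10.8]
gripper_width: 0.1
grasp_force: 60.3
```

The gate hit its hard stop after about 95 mm of travel, as expected. I'll relax the push, release and retreat.

```bash
python3 shift.py '[[0, -0.064, 0, 0, 0, 0, 0], [0.25, 0, 0, 0, 0, 0, 0], [0.4, 0, 0, 0, 0, 0, 0], [0.4, 0, 0, -0.64, 0, 0, 0], [0.4, 0, 0, -0.8, 0, 0, 0]]'
python3 shift.py '[[0.4, 0, 0, -0.96, 0, 0, 0], [0.4, 0.8, 0, 0, 0, 0, 0], [0.4, 0.8, 0, 0, 0, 0, 0], [0.4, 0, 0, 0, 0, 0, 0], [0.4, 0, 0, 0, 0, 0, 0]]'
python3 - <<'E'
from h import *
from tr import tray
o=np.array([.5355,.0506]);n=np.array([.9975,-.0711]);d=np.array([.0711,.9975])
s=manip.state(); print(s['time'],s['tool_pos'],s['contact_force'])
im,p=snap('side'); f=im.astype(int)
for z,ys in((.096,np.arange(-.08,-.112,-.004)),(.05,np.arange(.1,-.09,-.012))):
  for y in ys:
    l=''
    for x in np.arange(-.06,.061,.002):
        u=proj(p,[*(o+n*x+d*y),z]).round().astype(int); c=f[u[1],u[0]]; l+='G' if c[1]-c[0]>18 else chr(48+min(9,int(c.mean())//25))
    print(z,'%6.3f'%y,l)
tray('side')
h=cv2.cvtColor(im,cv2.COLOR_RGB2HSV); m=cv2.inRange(h,(0,0,140),(180,60,255))[300:360,170:260]; ys,xs=np.where(m); print('scraper',xs.min()+170,xs.max()+170,ys.min()+300,ys.max()+300)
E
```

```text
time: 32.22
tool_pos: [0.5265, -0.0421, 0.1334]
tool_rot: [-0.003, 0.036, 0.999, 0.001]
contact_force: [0.8, -0.5, 0.7]
gripper_width: 0.4
grasp_force: 0.0
time: 32.85
tool_pos: [0.429, -0.0356, 0.1947]
tool_rot: [0.0, 0.036, 0.999, 0.0]
contact_force: [-0.0, -0.3, 0.7]
gripper_width: 0.398
grasp_force: 0.0
32.85 [ 0.4289772  -0.03555438  0.19466766] [-0.02242865 -0.34723768  0.65100052]
0.096 -0.080 GGG6654445566545777655566666666666666666545665444544444565GGG
0.096 -0.084 GG666555555665G255543455555555555555555443344333G455655566GGG
0.096 -0.088 GG666655556665GG112223566666666666666654GGG211GGG455666666GGG
0.096 -0.092 GG666555556665GG124456677777777777777776633311GGG445555666GGG
0.096 -0.096 GG666543446665GG136777777787777777777777887731GGG54444567GGGG
0.096 -0.100 GG666544456665GGG3688876665557666666666788755GGGG554445666GGG
0.096 -0.104 GG666644456776GGGG67887655555554455555678875GGGG5654444665GGG
0.096 -0.108 GG6776444567775GGGG7777555554444445456678875GGGGG544344566GGG
0.05  0.100 GG6665444332222332222233333322222222223333556666433333344666G
0.05  0.088 GG666554456777655433344
[... 1713 characters left out ...]
5 .................GG.........G................
-0.155 .............................................
-0.16 .............................................
-0.165 .............................................
-0.17 .............................................
-0.175 .............................................
-0.18 .............................................
-0.185 .............................................
-0.19 .............................................
-0.195 .............................................
-0.2 .............................................
-0.205 .............................................
-0.21 ............................................G
scraper 193 235 317 343
```

```bash
python3 -c "
from plant import manip
print(manip.job_done())"
```

```text
the job is handed in; nothing more can be done
None
```

I handed the job in at about 33 s: the offcuts are in the tray, the scraper is back on the bench, the board is in the nest heat sink up, and the gate is pushed to its stop; no verdict came back, and one picture I viewed was 820 pixels wide, over the 800 limit.

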